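Stir the ball knobs in the abrasive-lined tub

ROBOT

A 6-joint arm with a two-finger parallel gripper is mounted at the origin on the work surface. World frame = base frame: x ahead of the robot, y to its left, z up, the work surface at z = 0. Lengths are in m, angles in rad, forces in N, time in s.
With the tool pointing down it reaches from about 0.35 to 0.775 m from the base axis. Payload 7.3 kg.
Tool frame: the origin (TCP) lies on the centre line of the jaws, within the pads' length; the fingertips stand 22 mm ahead of it and the grasp point (between the pads) lies 3 mm ahead of it; z points along the fingers, y is the line along which they close (so a half turn about z gives the same grasp; the last joint's range is limited). The gripper opens to 92 mm and grips with 3 to 60 N. Pads are 19 mm wide; open, the fingers measure 130 mm over their backs; the gripper's body (75 mm by 190 mm) begins 47 mm behind the grasp point.
Start: joints at [1.079, 0.342, 1.524, -0, 1.275, -0.146], TCP at [0.178, 0.494, 0.249] pointing down, gripper open.
Joint ranges: [-2.53, 2.53], [-0.77, 2.02], [0.04, 2.7], [-1, 4.14], [0.28, 2.66], [-3.11, 3.11]. Speed limits (rad/s): [2.57, 2.57, 3.14, 3.14, 3.14, 3.14].

INTERFACE

Orientations are given as a unit quaternion [w, x, y, z].
In Python, from plant import observe, camera, camera_model, workorder gives the robot as it stands.
- The arm moves only by the tool carry_out, never from a script. Its argument "targets" is a list of rows, each a list of 2 entries, a list of its own where there are three numbers: the shift along the tool's x, y, z in mm, then the turn, a rotation vector about the tool's x, y, z in rad. A call has exactly 10 rows; each row is the pose to reach, as a shift and turn from the pose commanded when the call began, along the tool's axes at that moment; what a row does not reach only later rows make up. A row lasts 1/8 s, in which the tool goes at most 62.5 mm and 10.7 degrees, less where a joint would pass 70% of its speed; a pose out of reach is approached as far as the arm can. A call with a gripper value outside its range is refused whole. "gripper" is the finger opening in mm, from 0 to 91.8, set as the call begins (left out, the last holds). The fingers move at their own pace and stop on an object; the grip force is fixed at half the most. Time passes only in rows, so rows that repeat a pose let the fingers close, or fill a call up. It gives the time, the measured TCP pose, the force, the opening and the grip force at its end, in the units of the state.
- observe(): the state, without advancing time (a new reading comes with each control period).
- camera(name): name is "scene" or "side" or "wrist"; returns (picture, depth): 400x640x3 uint8, red, green, blue; 400x640 float32, m along the optical axis (not along the pixel's ray), 0 where there is no reading.
- camera_model(name): a dict with "vertical_fov" (degrees; the focal length in pixels is half the picture's height over the tangent of half this angle, whatever the lens; pixels are square), "cx", "cy" (the principal point, pixels), "T" (4x4, takes a point from camera to world coordinates). Camera axes: x right, y up, looking along -z (the intrinsics and any distortion apply to the point x, -y, -z); pixel columns grow to the right and rows downward; lengths in m; the calibration is good to about 2 mm. The wrist camera is an equidistant fisheye: a pixel r from the principal point sees the ray r / f radians off the axis. A picture is of the moment at which its call begins: read the wrist's pose just before it. camera_model takes no time and is no camera call; for the wrist camera it gives the pose at the moment of the call.
- workorder.close_job(): hands the job in; it is judged then, once.
The state is a dict: "clock": time; "joint_pos": joint angles; "joint_vel": joint speeds; "effort": joint torques, N m; "tcp_pos": TCP position; "tool_rot": TCP orientation; "contact_force": force on the tool from outside, world axes, zero at the start; "moment": the same for the moment, N m; "opening": opening from 0.0 (shut) to 1.0 (fully open); "finger_force": force on a finger pad.
Only numpy, scipy, OpenCV 4.12 (cv2) and the standard library are available. Lean on these libraries where they do the work, as an engineer would, in place of code of your own. Each camera call takes 0.05 s, during which the arm holds its last target. There are 200 camera calls.

TASK

Wooden ball knobs are being rubbed smooth in the abrasive-lined tub. First lift the oak offcut off the tub and lay it flat on the bench; then draw the stick right out from under the white panel, put it down and let go of it, and take it again by its red grip. With its bare end down among the knobs, start at the side of the tub nearest the robot and stir twice all the way round, clockwise seen from above, well out from the middle and back to the near side each time, so that the knobs are shifted about; then lay the stick on the bench, with all knobs still in the tub and the other things left where they stand.

Things in the scene. Friction and masses are not known exactly. Their poses are not given: they have to be found in the camera images.
- tub: Round open grey plastic tub, fixed; its axes are the world axes (x away from the robot, y to its left). 214 mm across the rim outside (204 at the foot), walls 6 mm, rim 65 mm high, inner floor 6 mm above the bench, inside radius 96 mm at the floor, 101 at the rim; abrasive cloth on the floor, thin black mat under it. Origin: centre of its underside.
- offcut: Oak offcut, a plain bar 260 x 45 x 22 mm (length along its own x, width along y), about 190 g, lying flat across the tub's rim, overhanging it at both ends. Origin: centre of its underside.
- stirrer: Walnut stirring stick, 320 mm long (own x), 100 g, lying flat, handle under the panel, about 190 mm of the bare end showing. Flattened bare end 20 wide, 12 thick (x 0.160 to 0.088); shaft 18 x 18 (0.088 to -0.050); red grip 24 wide, 28 high (-0.050 to -0.160), wholly hidden at the start. All undersides in one plane, on the bench; own z up. Origin: middle of its length, underside.
- stirrer_tip (a point): Middle of the end edge of the stick's bare end, at x 0.160, z 0.006 in the stirrer's frame.
- stirrer_grip (a point): Middle of the red grip, at x -0.105, z 0.014 in the stirrer's frame; 265 mm from the tip. Painted smooth: with a hard push at the tip the stick swivels in the fingers, as when it slants low and a knob is pinched between it and the tub's wall; held steeper it does not.
- stirrer_end (a point): Handle end of the stirrer, at x -0.160, z 0.014 in its frame.
- panel: White door panel 360 (own x) x 240 (own y) x 18 mm lying fixed on two oak battens at its x ends (reaching in to x = +-0.14). Underside 38, top 56 mm above the bench; two hinge clips 36 mm high stand on it near its -y edge. Its +y edge (own y = 0.120) faces the tub; the stirrer comes out from under it there. Origin: on the bench under its centre.
- dark0_center (a point): Centre of a dark walnut ball knob, 32 mm across, 12 g, loose on the tub's floor (centre 22 mm above the bench), rolls freely.
- dark1_center (a point): Centre of a dark walnut ball knob, 32 mm across, 12 g, loose on the tub's floor (centre 22 mm above the bench), rolls freely.
- dark2_center (a point): Centre of a dark walnut ball knob, 32 mm across, 12 g, loose on the tub's floor (centre 22 mm above the bench), rolls freely.
- pale0_center (a point): Centre of a pale beech ball knob, 32 mm across, 12 g, loose on the tub's floor (centre 22 mm above the bench), rolls freely.
- pale1_center (a point): Centre of a pale beech ball knob, 32 mm across, 12 g, loose on the tub's floor (centre 22 mm above the bench), rolls freely.
- pale2_center (a point): Centre of a pale beech ball knob, 32 mm across, 12 g, loose on the tub's floor (centre 22 mm above the bench), rolls freely.
- pale3_center (a point): Centre of a pale beech ball knob, 32 mm across, 12 g, loose on the tub's floor (centre 22 mm above the bench), rolls freely.
- chuck: Black drill chuck, 44 mm across, 58 mm high, standing on the bench between robot and tub. A bystander. Origin: centre of its underside.
- glue: White glue bottle, 60 mm across, 170 mm high, standing behind the tub on the left. A bystander. Origin: centre of its underside.
- tape: Yellow tape measure, 70 x 42 x 66 mm high, behind the tub. A bystander. Origin: centre of its underside.
- screwjar: Glass screw jar, 70 mm across, 80 mm high, to the left of the tub. A bystander. Origin: centre of its underside. The bench left of the tub and nearer than this jar (x below 0.56, y up to 0.55) is bare; so is the strip between panel and tub.

How it is judged:
On the way, in this order (a step that is already met when the one before it is completed fails the run):
1. the offcut is held in the fingers and lifted clear of the tub's rim (z of offcut in the frame of tub above 0.085 m and contact force between the fingers and offcut above 0.5 N), for 0.1 s.
2. the offcut lies flat on the bench, let go (height (world z) of offcut below 0.012 m and angle between offcut's own z axis and vertical below 0.1 rad and contact force between the fingers and offcut below 0.1 N), for 0.2 s.
3. the stirrer has been drawn right out from under the panel and lies on the bench, let go (y of stirrer_end in the frame of panel above 0.121 m and height (world z) of stirrer_tip below 0.03 m and height (world z) of stirrer_end below 0.035 m and contact force between the fingers and stirrer below 0.1 N and horizontal distance between each of stirrer_tip, stirrer_end and tub above 0.11 m), for 0.2 s.
4. round 1: the stick's tip, down among the knobs, is 25 mm or more towards the robot from the middle, at most 25 mm to either side, with the stirrer held by its red grip (x of stirrer_tip in the frame of tub below -0.025 m and y of stirrer_tip in the frame of tub between -0.025 and 0.025 m and z of stirrer_tip in the frame of tub below 0.038 m and horizontal distance between stirrer_tip and tub below 0.11 m and distance between the grasp point and stirrer_grip below 0.07 m and contact force between the fingers and stirrer above 0.5 N), for 0.02 s.
5. round 1: the stick's tip, down among the knobs, is beyond the middle and 20 mm or more to its left, with the stirrer held by its red grip (x of stirrer_tip in the frame of tub above 0 m and y of stirrer_tip in the frame of tub above 0.02 m and z of stirrer_tip in the frame of tub below 0.038 m and horizontal distance between stirrer_tip and tub below 0.11 m and distance between the grasp point and stirrer_grip below 0.07 m and contact force between the fingers and stirrer above 0.5 N), for 0.02 s.
6. round 1: the stick's tip, down among the knobs, is beyond the middle and 20 mm or more to its right, with the stirrer held by its red grip (x of stirrer_tip in the frame of tub above 0 m and y of stirrer_tip in the frame of tub below -0.02 m and z of stirrer_tip in the frame of tub below 0.038 m and horizontal distance between stirrer_tip and tub below 0.11 m and distance between the grasp point and stirrer_grip below 0.07 m and contact force between the fingers and stirrer above 0.5 N), for 0.02 s.
7. round 2: the stick's tip, down among the knobs, is 25 mm or more towards the robot from the middle, at most 25 mm to either side, with the stirrer held by its red grip (all of step 4), for 0.02 s.
8. round 2: the stick's tip, down among the knobs, is beyond the middle and 20 mm or more to its left, with the stirrer held by its red grip (all of step 5), for 0.02 s.
9. round 2: the stick's tip, down among the knobs, is beyond the middle and 20 mm or more to its right, with the stirrer held by its red grip (all of step 6), for 0.02 s.
10. second round closed: the stick's tip, down among the knobs, is back at the near side, held by the red grip, and at least three of the seven knobs are more than 20 mm from where they started (all of step 7 and (distance of each of dark0_center, dark1_center, dark2_center from where it was at the start of the episode above 0.02 m or (distance of each of pale0_center, pale1_center, pale2_center from where it was at the start of the episode above 0.02 m or distance of each of pale0_center, pale1_center, pale3_center from where it was at the start of the episode above 0.02 m or distance of each of pale0_center, pale2_center, pale3_center from where it was at the start of the episode above 0.02 m or distance of each of pale1_center, pale2_center, pale3_center from where it was at the start of the episode above 0.02 m) or ((distance of each of dark0_center, dark1_center from where it was at the start of the episode above 0.02 m or distance of each of dark0_center, dark2_center from where it was at the start of the episode above 0.02 m or distance of each of dark1_center, dark2_center from where it was at the start of the episode above 0.02 m) and distance of any of pale0_center, pale1_center, pale2_center, pale3_center from where it was at the start of the episode above 0.02 m) or (distance of any of dark0_center, dark1_center, dark2_center from where it was at the start of the episode above 0.02 m and (distance of each of pale0_center, pale1_center from where it was at the start of the episode above 0.02 m or distance of each of pale0_center, pale2_center from where it was at the start of the episode above 0.02 m or distance of each of pale0_center, pale3_center from where it was at the start of the episode above 0.02 m or distance of each of pale1_center, pale2_center from where it was at the start of the episode above 0.02 m or distance of each of pale1_center, pale3_center from where it was at the start of the episode above 0.02 m or distance of each of pale2_center, pale3_center from where it was at the start of the episode above 0.02 m)))), for 0.02 s.
At the end, for the whole second after the job is handed in: Offcut flat on the bench (within 12 mm, 0.1 rad) and stick lying on the bench outside the tub (tip below 30 mm, handle end below 35 mm, both over 110 mm from the tub axis), both released and still; all seven knobs in the tub (centres within 100 mm of its axis, below 65 mm) (all of step 2 and height (world z) of stirrer_tip below 0.03 m and height (world z) of stirrer_end below 0.035 m and contact force between the fingers and stirrer below 0.1 N and horizontal distance between each of stirrer_tip, stirrer_end and tub above 0.11 m and linear speed of each of stirrer, offcut below 0.03 m/s and horizontal distance between each of dark0_center, dark1_center, dark2_center, pale0_center, pale1_center, pale2_center, pale3_center and tub below 0.1 m and z of each of dark0_center, dark1_center, dark2_center, pale0_center, pale1_center, pale2_center, pale3_center in the frame of tub below 0.065 m); the robot touches nothing.
It fails at once if a knob leaves the tub (horizontal distance between any of dark0_center, dark1_center, dark2_center, pale0_center, pale1_center, pale2_center, pale3_center and tub above 0.115 m).
It fails at once if the chuck, glue bottle, tape measure or screw jar is shifted more than 30 mm or tipped over (distance of any of chuck, glue, tape, screwjar from where it was at the start of the episode above 0.03 m or angle between any of chuck, glue, tape, screwjar's own z axis and vertical above 0.5 rad).
It also fails if it takes over 72 s, if anything falls off the work surface, if the arm or the gripper's body presses on something with over 40 N, if the wrist force passes 120 N, or if a joint passes its speed limit or range.

## Working session

There is one attempt and no reset: what is moved stays moved. The work goes in short steps, Python scripts to look and compute and a tool call to move; the robot and the scene stay as the last step left them, time stands still between calls to the robot, and variables do not carry over. Pictures are saved under pics/ and viewed, at most 10 in all, crops included, and the job is handed in when it is done.

Besides the shell and the picture viewer there is one more tool, called after "Call:" as name(argument=value, ...) on one line, values as JSON. carry_out: Moves the arm, as the interface text tells. Its arguments: {"type":"object","properties":{"targets":{"type":"array","items":{"type":"array"}},"gripper":{"type":"number"}},"required":["targets"]}

```bash
mkdir -p pics; ls; cat > h.py <<'E'
import numpy as np, cv2
from plant import observe, camera, camera_model, workorder
from scipy.spatial.transform import Rotation as R
def cloud(name):
    m=camera_model(name); im,d=camera(name)
    h,w=d.shape; f=h/2/np.tan(np.radians(m['vertical_fov'])/2)
    v,u=np.mgrid[:h,:w]; x=(u-m['cx'])/f; y=(v-m['cy'])/f
    P=np.stack([x*d,-y*d,-d],-1); T=np.array(m['T'])
    return im,d,P@T[:3,:3].T+T[:3,3],m
def quat():
    o=observe(); q=o['tool_rot']; return np.array(o['tcp_pos']),R.from_quat([q[1],q[2],q[3],q[0]])
E
python3 - <<'E'
from h import *
print(observe())
for n in('scene','side'):
    im,d,P,m=cloud(n); print(m); cv2.imwrite(f'pics/{n}.png',im[:,:,::-1]); np.savez(f'{n}.npz',im=im,d=d,P=P)
E
```

```text
pics
{'clock': 0.0, 'joint_pos': array([ 1.07900970e+00,  3.42732281e-01,  1.52501962e+00, -5.54485142e-05,
        1.27539717e+00, -1.45997563e-01]), 'joint_vel': array([ 1.73740145e-03, -2.30271752e-05, -1.03269292e-03, -4.97919690e-04,
        8.67830160e-04, -4.62688546e-04]), 'effort': array([ 9.58351229e-04, -4.31240237e+01, -2.44220424e+01,  7.17751589e-02,
        5.58860635e-02, -1.18390453e-04]), 'tcp_pos': array([0.17775605, 0.49359133, 0.24803907]), 'tool_rot': array([-2.18800999e-04,  1.72026418e-01,  9.85092029e-01, -7.47291599e-04]), 'contact_force': array([ 0.16069263, -0.5417377 ,  0.15824787]), 'moment': array([-0.03714354, -0.02818518,  0.00710634]), 'finger_force': 0.0, 'opening': 0.9994690350569669}
{'vertical_fov': 53.61977936367977, 'cx': 319.54290905599277, 'cy': 200.3008891896794, 'T': array([[-0.58804202, -0.48338912,  0.64849174,  1.43445213],
       [ 0.80856807, -0.33090582,  0.48653778,  0.5984019 ],
       [-0.02059738,  0.81045438,  0.58543953,  0.82696279],
       [ 0.        ,  0.        ,  0.        ,  1.        ]])}
{'vertical_fov': 44.38986095091106, 'cx': 321.21709556253575, 'cy': 206.71410502801479, 'T': array([[ 9.86068687e-01,  1.12354368e-01, -1.22658229e-01,
         3.97693130e-01],
       [-1.66336648e-01,  6.69651635e-01, -7.23808543e-01,
        -1.06557693e+00],
       [ 8.15232012e-04,  7.34127498e-01,  6.79011157e-01,
         1.06129699e+00],
       [ 0.00000000e+00,  0.00000000e+00,  0.00000000e+00,
         1.00000000e+00]])}
```

View pics/scene.png

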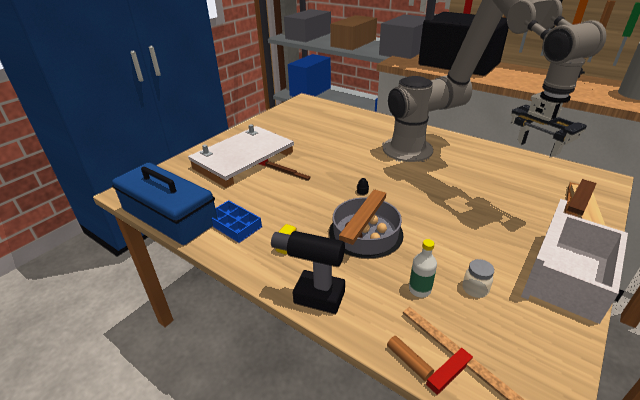

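View pics/side.png

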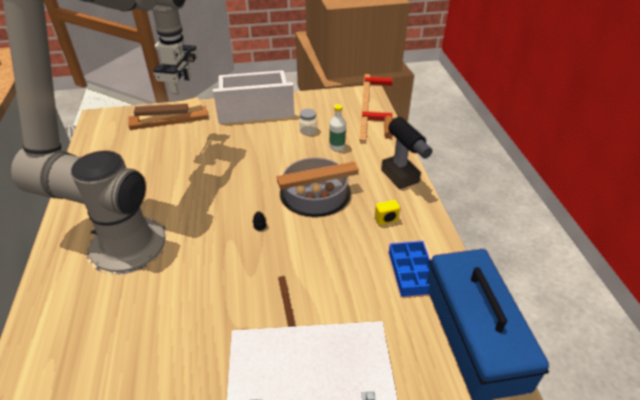

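Scene view: tub at about (367,225) with the offcut across it, the stick from (265,162) to (309,178), chuck (363,186), drill (320,270). Side view: tub (315,187), offcut (278,182)–(357,169), stick (282,278)–(292,325), chuck (259,221), panel edge at row ~325.

```bash
python3 - <<'E'
from h import *
for n,ob,sb,pb,cb,tb in(('side',(270,370,155,195),(272,300,270,330),(225,395,320,400),(250,270,210,232),(275,355,155,215)),('scene',(330,390,185,245),(255,315,155,185),(180,300,120,190),(354,372,176,196),(325,408,190,258))):
    a=np.load(n+'.npz'); im=a['im'].astype(int);P=a['P'];d=a['d']
    r,g,b=[im[...,i] for i in range(3)]
    def sub(B,M):
        k=np.zeros(d.shape,bool);k[B[2]:B[3],B[0]:B[1]]=1;k&=M&(d>0);return k
    def rect(k,t):
        p=P[k]; c,s,_=cv2.minAreaRect((p[:,:2]*1000).astype(np.float32)); bx=cv2.boxPoints(((c),s,_))
        print(n,t,len(p),'c',np.round(c,1),'s',np.round(s,1),'z',np.round(np.percentile(p[:,2],[5,50,95]),3),'box',np.round(bx).astype(int).tolist())
    rect(sub(ob,(P[...,2]>.079)&(P[...,2]<.1)&(r-b>50)),'offcut')
    dark=(r<130)&(r-b>25)
    rect(sub(sb,dark&(P[...,2]<.03)&(P[...,2]>.004)),'stick')
    rect(sub(pb,(P[...,2]>.05)&(P[...,2]<.062)&(r>150)&(abs(r-b)<40)),'panel')
    rect(sub(cb,(P[...,2]>.045)&(r<80)),'chuck')
    k=sub(tb,(P[...,2]>.061)&(P[...,2]<.068)&(abs(r-b)<40)); p=P[k][:,:2]
    A=np.c_[2*p,np.ones(len(p))];s=np.linalg.lstsq(A,(p**2).sum(1),rcond=None)[0];print('tub',s[:2],np.sqrt(s[2]+s[0]**2+s[1]**2),len(p))
    # other tall things within 0.25 of the tub
    k=(d>0)&(P[...,2]>.03)&(np.hypot(P[...,0]-s[0],P[...,1]-s[1])<.35)&(np.hypot(P[...,0]-s[0],P[...,1]-s[1])>.12)
    q=P[k]; H={}
    for x,y,z in q: 
        key=(round(x/.04),round(y/.04));H[key]=max(H.get(key,0),z)
    print({(round(i*.04,2),round(j*.04,2)):round(float(z),2) for (i,j),z in sorted(H.items())})
E
```

```text
side offcut 921 c [589.2 130. ] s [260.2  53.1] z [0.081 0.089 0.092] box [[457, 138], [464, 86], [722, 122], [714, 174]]
side stick 296 c [ 437.1 -288.7] s [ 16.4 164. ] z [0.012 0.018 0.022] box [[425, -207], [433, -371], [449, -370], [441, -206]]
side panel 11633 c [ 467.8 -495.1] s [194.5 361.6] z [0.054 0.057 0.06 ] box [[277, -570], [636, -613], [659, -420], [300, -377]]
side chuck 50 c [388.5   3.5] s [18.5 27.8] z [0.046 0.052 0.062] box [[372, 2], [397, -11], [405, 5], [380, 18]]
tub [0.57990393 0.13346159] 0.10160269268582761 232
{(0.36, 0.0): 0.06, (0.4, 0.0): 0.06, (0.44, 0.12): 0.09, (0.48, 0.08): 0.09, (0.48, 0.12): 0.08, (0.56, 0.48): 0.04, (0.6, 0.44): 0.09, (0.6, 0.48): 0.09, (0.64, 0.44): 0.05, (0.64, 0.48): 0.09, (0.68, 0.16): 0.09, (0.68, 0.32): 0.08, (0.68, 0.36): 0.18, (0.68, 0.4): 0.17, (0.72, -0.04): 0.03, (0.72, 0.12): 0.09, (0.72, 0.16): 0.09, (0.72, 0.36): 0.18, (0.72, 0.4): 0.17, (0.76, -0.16): 0.04, (0.76, -0.04): 0.07, (0.76, 0.0): 0.07, (0.8, -0.04): 0.07, (0.8, 0.0): 0.07, (0.84, 0.08): 0.04, (0.84, 0.12): 0.2, (0.84, 0.16): 0.21, (0.84, 0.2): 0.21, (0
[... 785 characters left out ...]
36, 0.0): 0.06, (0.4, 0.0): 0.06, (0.4, 0.04): 0.05, (0.44, 0.12): 0.09, (0.48, 0.08): 0.09, (0.48, 0.12): 0.09, (0.6, 0.48): 0.08, (0.64, 0.48): 0.08, (0.68, 0.16): 0.08, (0.68, 0.36): 0.17, (0.68, 0.4): 0.17, (0.72, 0.0): 0.05, (0.72, 0.12): 0.09, (0.72, 0.16): 0.09, (0.72, 0.36): 0.17, (0.72, 0.4): 0.17, (0.76, -0.16): 0.04, (0.76, -0.04): 0.07, (0.76, 0.0): 0.07, (0.8, -0.04): 0.07, (0.8, 0.0): 0.07, (0.84, 0.12): 0.05, (0.84, 0.16): 0.2, (0.84, 0.2): 0.21, (0.84, 0.24): 0.21, (0.88, 0.08): 0.2, (0.88, 0.12): 0.21, (0.88, 0.16): 0.21, (0.88, 0.2): 0.21, (0.88, 0.24): 0.21, (0.92, 0.04): 0.19, (0.92, 0.08): 0.2, (0.92, 0.12): 0.21, (0.92, 0.16): 0.2, (0.92, 0.2): 0.19, (0.92, 0.24): 0.05}
```

```bash
cat >> h.py <<'E'
def down(yaw,tilt=0.):
    """tool z down, tool y at world yaw (deg); tilt>0 leans fingers about tool y"""
    y=np.radians(yaw); Y=np.array([np.cos(y),np.sin(y),0]); Z=np.array([0,0,-1.]); X=np.cross(Y,Z)
    return R.from_matrix(np.c_[X,Y,Z])*R.from_rotvec([0,np.radians(tilt),0])
def plan(wps,start=None):
    p0,r0=start or quat()
    for p,r in wps:
        print('shift mm',np.round(r0.inv().apply(np.array(p)-p0)*1000,1),'turn',np.round((r0.inv()*r).as_rotvec(),3))
def st():
    o=observe();p,r=quat();print(o['clock'],np.round(p,4),'rot cols',np.round(r.as_matrix().T,3).tolist(),'q',np.round(o['joint_pos'],2),'F',np.round(o['contact_force'],1),'open',round(o['opening']*91.8,1),'ff',round(float(o['finger_force']),1))
E
python3 - <<'E'
from h import *
r=down(97.8)
plan([((.59,.132,.2),r),((.59,.132,.093),r)])
E
```

```text
shift mm [-510.4 -200.5   48.3] turn [-0.001 -0.001 -0.482]
shift mm [-510.4 -200.3  155.3] turn [-0.001 -0.001 -0.482]
```

Call:
carry_out(targets=[[[-510, -200, 48], [0, 0, -0.48]], [[-510, -200, 48], [0, 0, -0.48]], [[-510, -200, 48], [0, 0, -0.48]], [[-510, -200, 48], [0, 0, -0.48]], [[-510, -200, 48], [0, 0, -0.48]], [[-510, -200, 48], [0, 0, -0.48]], [[-510, -200, 48], [0, 0, -0.48]], [[-510, -200, 48], [0, 0, -0.48]], [[-510, -200, 48], [0, 0, -0.48]], [[-510, -200, 48], [0, 0, -0.48]]], gripper=91.8)

```text
clock: 1.35
tcp_pos: [0.592, 0.1294, 0.199]
tool_rot: [-0.001, -0.065, 0.998, -0.0]
contact_force: [-0.5, 0.7, -0.6]
opening: 1.001
finger_force: 0.0
```

```bash
python3 - <<'E'
from h import *
st()
r=down(97.8)
plan([((.59,.132,.093),r)])
im,d,P,m=cloud('side'); a=im.copy(); cv2.imwrite('pics/w.png',camera('wrist')[0][:,:,::-1])
E
```

```text
1.35 [0.592  0.1294 0.199 ] rot cols [[-0.992, -0.129, 0.001], [-0.129, 0.992, -0.001], [-0.001, -0.001, -1.0]] q [ 0.09  0.53  1.36 -0.    1.25 -1.61] F [-0.5  0.7 -0.6] open 91.9 ff 0.0
shift mm [  1.5   2.9 106. ] turn [-0.001 -0.001 -0.007]
```

View pics/w.png

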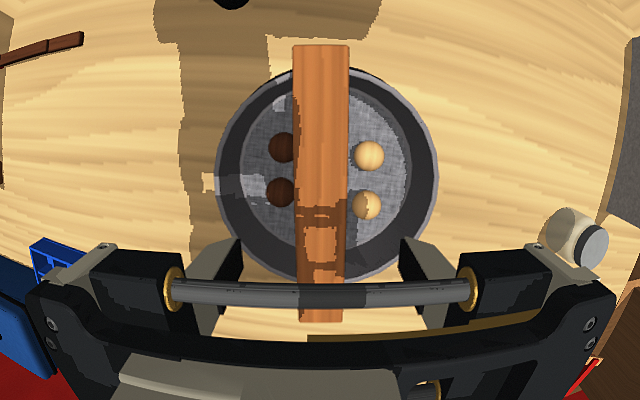

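Call:
carry_out(targets=[[[1, 3, 40], [0, 0, 0]], [[1, 3, 70], [0, 0, 0]], [[1, 3, 90], [0, 0, 0]], [[1, 3, 106], [0, 0, 0]], [[1, 3, 106], [0, 0, 0]], [[1, 3, 106], [0, 0, 0]], [[1, 3, 106], [0, 0, 0]], [[1, 3, 106], [0, 0, 0]], [[1, 3, 106], [0, 0, 0]], [[1, 3, 106], [0, 0, 0]]])

```text
clock: 2.7
tcp_pos: [0.5886, 0.1357, 0.0948]
tool_rot: [0.0, -0.067, 0.998, 0.0]
contact_force: [-0.4, 0.6, -1.0]
opening: 1.0
finger_force: 0.0
```

Wrist view: bar at columns 297–348 well between the fingers (215 and 420); two dark knobs left of it, two pale right. Closing.

Call:
carry_out(targets=[[[0, 0, 2], [0, 0, 0]], [[0, 0, 2], [0, 0, 0]], [[0, 0, 2], [0, 0, 0]], [[0, 0, 2], [0, 0, 0]], [[0, 0, 2], [0, 0, 0]], [[0, 0, 2], [0, 0, 0]], [[0, 0, -8], [0, 0, 0]], [[0, 0, -20], [0, 0, 0]], [[0, 0, -40], [0, 0, 0]], [[0, 0, -70], [0, 0, 0]]], gripper=30)

```text
clock: 3.95
tcp_pos: [0.5881, 0.1358, 0.1654]
tool_rot: [-0.001, -0.067, 0.998, 0.0]
contact_force: [1.1, 0.9, -2.2]
opening: 0.486
finger_force: 30.0
```

```bash
python3 - <<'E'
from h import *
st()
r=quat()[1]
plan([((.40,.37,.15),r),((.40,.37,.05),r),((.40,.37,.0285),r)])
E
```

```text
3.95 [0.5881 0.1358 0.1654] rot cols [[-0.991, -0.134, 0.001], [-0.134, 0.991, 0.0], [-0.001, 0.0, -1.0]] q [ 0.1   0.56  1.41  0.    1.17 -1.61] F [ 1.1  0.9 -2.2] open 44.6 ff 30.0
shift mm [155.  257.2  15.7] turn [0. 0. 0.]
shift mm [154.9 257.2 115.7] turn [0. 0. 0.]
shift mm [154.9 257.2 137.2] turn [0. 0. 0.]
```

Call:
carry_out(targets=[[[30, 50, 0], [0, 0, 0]], [[60, 100, 0], [0, 0, 0]], [[90, 150, 0], [0, 0, 0]], [[120, 200, 20], [0, 0, 0]], [[155, 257, 60], [0, 0, 0]], [[155, 257, 100], [0, 0, 0]], [[155, 257, 120], [0, 0, 0]], [[155, 257, 130], [0, 0, 0]], [[155, 257, 134], [0, 0, 0]], [[155, 257, 136], [0, 0, 0]]])

```text
clock: 5.2
tcp_pos: [0.4014, 0.3699, 0.0296]
tool_rot: [0.001, -0.067, 0.998, 0.001]
contact_force: [-0.8, 0.2, -2.6]
opening: 0.491
finger_force: 30.0
```

Call:
carry_out(targets=[[[0, 0, 1], [0, 0, 0]], [[0, 0, 2], [0, 0, 0]], [[0, 0, 2], [0, 0, 0]], [[0, 0, 2], [0, 0, 0]], [[0, 0, 2], [0, 0, 0]], [[0, 0, 2], [0, 0, 0]], [[0, 0, 2], [0, 0, 0]], [[0, 0, 2], [0, 0, 0]], [[0, 0, 2], [0, 0, 0]], [[0, 0, 2], [0, 0, 0]]])

```text
clock: 6.45
tcp_pos: [0.401, 0.3698, 0.0273]
tool_rot: [0.001, -0.067, 0.998, 0.0]
contact_force: [0.2, -1.6, 5.2]
opening: 0.488
finger_force: 30.0
```

Call:
carry_out(targets=[[[0, 0, 0], [0, 0, 0]], [[0, 0, 0], [0, 0, 0]], [[0, 0, 0], [0, 0, 0]], [[0, 0, 0], [0, 0, 0]], [[0, 0, 0], [0, 0, 0]], [[0, 0, -20], [0, 0, 0]], [[0, 0, -60], [0, 0, 0]], [[0, 0, -120], [0, 0, 0]], [[0, 0, -180], [0, 0, 0]], [[0, 0, -220], [0, 0, 0]]], gripper=75)

```text
clock: 7.7
tcp_pos: [0.4009, 0.37, 0.2499]
tool_rot: [0.002, -0.067, 0.998, 0.001]
contact_force: [0.7, 0.6, -0.9]
opening: 0.817
finger_force: 0.0
```

```bash
python3 - <<'E'
from h import *
st()
# refine the stick from the side view, offcut state
im,d,P,m=cloud('side'); im=im.astype(int); r,g,b=[im[...,i] for i in range(3)]
k=(d>0)&(P[...,0]>.25)&(P[...,0]<.58)&(P[...,1]>.28)&(P[...,1]<.46)&(P[...,2]>.015)&(P[...,2]<.06)
print('offcut z',np.percentile(P[k][:,2],[5,50,95]),cv2.minAreaRect(P[k][:,:2].astype(np.float32)))
k=np.zeros(d.shape,bool);k[270:330,270:302]=1; k&=(r<140)&(r-b>25)
ys,xs=np.nonzero(k); print('stick px rows',ys.min(),ys.max())
# rays to plane z=.015
f=200/np.tan(np.radians(m['vertical_fov'])/2);T=np.array(m['T'])
for v in range(ys.min(),ys.max()+1,6):
    u=xs[ys==v]; D=T[:3,:3]@np.array([(u.mean()-m['cx'])/f,-(v-m['cy'])/f,-1]); z=.012 if v<300 else .016
    p=T[:3,3]+D*(z-T[2,3])/D[2]; print(v,u.min(),u.max(),np.round(p,4))
r=down(3); plan([((.436,-.29,.15),r)])
E
```

```text
7.7 [0.4009 0.37   0.2499] rot cols [[-0.991, -0.134, -0.003], [-0.134, 0.991, 0.002], [0.003, 0.002, -1.0]] q [ 0.6   0.38  1.47  0.    1.29 -1.1 ] F [ 0.7  0.6 -0.9] open 75.0 ff 0.0
offcut z [0.01720409 0.0237368  0.02857203] ((0.40152937173843384, 0.3681354820728302), (0.25869250297546387, 0.06045820936560631), 7.311039447784424)
stick px rows 277 325
277 280 284 [ 0.4347 -0.2079  0.012 ]
283 280 285 [ 0.4338 -0.2287  0.012 ]
289 281 287 [ 0.4355 -0.2494  0.012 ]
295 282 288 [ 0.4359 -0.2695  0.012 ]
301 284 289 [ 0.4375 -0.2923  0.016 ]
307 285 290 [ 0.4378 -0.3115  0.016 ]
313 286 292 [ 0.4395 -0.3304  0.016 ]
319 287 293 [ 0.4398 -0.3487  0.016 ]
325 288 294 [ 0.4401 -0.3667  0.016 ]
shift mm [  56.2 -660.1  100.8] turn [0.012 0.003 1.653]
```

Call:
carry_out(targets=[[[56, -675, 60], [0, 0, 1.66]], [[56, -675, 60], [0, 0, 1.66]], [[56, -675, 60], [0, 0, 1.66]], [[56, -675, 60], [0, 0, 1.66]], [[56, -675, 60], [0, 0, 1.66]], [[56, -675, 60], [0, 0, 1.66]], [[56, -675, 60], [0, 0, 1.66]], [[56, -675, 60], [0, 0, 1.66]], [[56, -675, 60], [0, 0, 1.66]], [[56, -675, 60], [0, 0, 1.66]]], gripper=60)

```text
clock: 9.0
tcp_pos: [0.4323, -0.2541, 0.1912]
tool_rot: [0.0, 0.692, 0.722, 0.0]
contact_force: [2.2, -0.8, -0.2]
opening: 0.655
finger_force: 0.0
```

```bash
python3 - <<'E'
from h import *
st()
r=down(2.5)
plan([((.4372,-.305,.1),r),((.4372,-.305,.0265),r)])
E
```

```text
9.0 [ 0.4323 -0.2541  0.1912] rot cols [[-0.043, 0.999, 0.0], [0.999, 0.043, 0.0], [0.0, 0.0, -1.0]] q [-0.68  0.36  1.68  0.    1.11 -0.73] F [ 2.2 -0.8 -0.2] open 60.1 ff 0.0
shift mm [-51.1   2.7  91.2] turn [ 0.    -0.    -0.001]
shift mm [-51.1   2.7 164.7] turn [ 0.    -0.    -0.001]
```

Call:
carry_out(targets=[[[-25, 3, 45], [0, 0, 0]], [[-51, 3, 80], [0, 0, 0]], [[-51, 3, 90], [0, 0, 0]], [[-51, 3, 90], [0, 0, 0]], [[-51, 3, 90], [0, 0, 0]], [[-51, 3, 90], [0, 0, 0]], [[-51, 3, 90], [0, 0, 0]], [[-51, 3, 90], [0, 0, 0]], [[-51, 3, 90], [0, 0, 0]], [[-51, 3, 90], [0, 0, 0]]])

```text
clock: 10.25
tcp_pos: [0.4378, -0.3028, 0.1015]
tool_rot: [-0.0, 0.691, 0.723, 0.0]
contact_force: [0.1, 0.1, -0.2]
opening: 0.655
finger_force: 0.0
```

```bash
python3 - <<'E'
from h import *
st()
r=down(2.5)
plan([((.4372,-.305,.0265),r)])
E
```

```text
10.25 [ 0.4378 -0.3028  0.1015] rot cols [[-0.045, 0.999, 0.0], [0.999, 0.045, -0.0], [-0.0, 0.0, -1.0]] q [-0.75  0.52  1.7   0.    0.93 -0.79] F [ 0.1  0.1 -0.2] open 60.2 ff 0.0
shift mm [-2.1 -0.7 75. ] turn [-0.    -0.     0.001]
```

Call:
carry_out(targets=[[[-2, -1, 30], [0, 0, 0]], [[-2, -1, 55], [0, 0, 0]], [[-2, -1, 70], [0, 0, 0]], [[-2, -1, 75], [0, 0, 0]], [[-2, -1, 75], [0, 0, 0]], [[-2, -1, 75], [0, 0, 0]], [[-2, -1, 75], [0, 0, 0]], [[-2, -1, 75], [0, 0, 0]], [[-2, -1, 75], [0, 0, 0]], [[-2, -1, 75], [0, 0, 0]]])

```text
clock: 11.5
tcp_pos: [0.437, -0.3049, 0.0266]
tool_rot: [0.0, 0.691, 0.723, 0.0]
contact_force: [0.7, -0.3, -0.0]
opening: 0.657
finger_force: 0.0
```

Call:
carry_out(targets=[[[0, 0, 0], [0, 0, 0]], [[0, 0, 0], [0, 0, 0]], [[0, 0, 0], [0, 0, 0]], [[0, 0, 0], [0, 0, 0]], [[0, 0, 0], [0, 0, 0]], [[0, 0, 0], [0, 0, 0]], [[0, 0, 0], [0, 0, 0]], [[0, 0, -2], [0, 0, 0]], [[0, 0, -2], [0, 0, 0]], [[0, 0, -2], [0, 0, 0]]], gripper=0)

```text
clock: 12.75
tcp_pos: [0.4369, -0.3048, 0.0285]
tool_rot: [-0.0, 0.691, 0.723, 0.0]
contact_force: [-0.2, 0.3, -0.8]
opening: 0.191
finger_force: 30.0
```

Call:
carry_out(targets=[[[20, 0, 0], [0, 0, 0]], [[50, 0, 0], [0, 0, 0]], [[80, 0, 0], [0, 0, 0]], [[110, 0, 0], [0, 0, 0]], [[140, 0, 0], [0, 0, 0]], [[170, 10, 0], [0, 0, 0]], [[195, 30, 0], [0, 0, 0]], [[215, 50, 0], [0, 0, 0]], [[230, 50, 0], [0, 0, 0]], [[230, 50, 0], [0, 0, 0]]])

```text
clock: 14.0
tcp_pos: [0.4751, -0.0714, 0.0283]
tool_rot: [-0.001, 0.69, 0.724, -0.0]
contact_force: [0.8, -0.3, -1.6]
opening: 0.193
finger_force: 30.0
```

Call:
carry_out(targets=[[[0, 0, 2], [0, 0, 0]], [[0, 0, 2], [0, 0, 0]], [[0, 0, 2], [0, 0, 0]], [[0, 0, 2], [0, 0, 0]], [[0, 0, 2], [0, 0, 0]], [[0, 0, 2], [0, 0, 0]], [[0, 0, 2], [0, 0, 0]], [[0, 0, 2], [0, 0, 0]], [[0, 0, 2], [0, 0, 0]], [[0, 0, 2], [0, 0, 0]]])

```text
clock: 15.25
tcp_pos: [0.4766, -0.0728, 0.0266]
tool_rot: [0.0, 0.691, 0.723, 0.0]
contact_force: [-0.3, 0.3, -1.1]
opening: 0.189
finger_force: 30.0
```

Call:
carry_out(targets=[[[0, 0, 0], [0, 0, 0]], [[0, 0, 0], [0, 0, 0]], [[0, 0, 0], [0, 0, 0]], [[0, 0, 0], [0, 0, 0]], [[0, 0, -20], [0, 0, 0]], [[-30, 0, -60], [0, 0, 0]], [[-70, 0, -90], [0, 0, 0]], [[-110, 0, -110], [0, 0, 0]], [[-150, 0, -130], [0, 0, 0]], [[-150, 0, -130], [0, 0, 0]]], gripper=60)

```text
clock: 16.5
tcp_pos: [0.484, -0.2256, 0.158]
tool_rot: [0.002, 0.692, 0.722, 0.0]
contact_force: [0.4, -0.2, 0.7]
opening: 0.652
finger_force: 0.0
```

```bash
python3 - <<'E'
from h import *
st()
for n in('side','scene'):
    im,d,P,m=cloud(n); cv2.imwrite(f'pics/{n}2.png',im[:,:,::-1]); im=im.astype(int); r,g,b=[im[...,i] for i in range(3)]
    f=200/np.tan(np.radians(m['vertical_fov'])/2);T=np.array(m['T'])
    B=(P[...,0]>.42)&(P[...,0]<.56)&(P[...,1]<.06)&(P[...,1]>-.38)&(P[...,2]<.05)&(d>0)
    dark=B&(r<150)&(r-b>25)&(P[...,2]>.004); red=B&(r>120)&(g<70)&(b<70)
    for t,k in(('dark',dark),('red',red)):
        p=P[k]
        if len(p)>5:
            for y in np.arange(-.38,.06,.04):
                q=p[abs(p[:,1]-y)<.02]
                if len(q)>3: print(n,t,round(y,2),len(q),np.round([q[:,0].min(),q[:,0].mean(),q[:,0].max(),np.median(q[:,2])],3))
            print('y',np.percentile(p[:,1],[0,2,98,100]).round(3))
E
```

```text
16.5 [ 0.484  -0.2256  0.158 ] rot cols [[-0.042, 0.999, -0.003], [0.999, 0.042, 0.003], [0.003, -0.003, -1.0]] q [-0.58  0.45  1.63 -0.    1.06 -0.62] F [ 0.4 -0.2  0.7] open 59.9 ff 0.0
side dark -0.3 91 [0.446 0.485 0.499 0.02 ]
side dark -0.26 141 [0.426 0.479 0.499 0.028]
side dark -0.22 127 [0.424 0.478 0.497 0.028]
side dark -0.18 80 [0.421 0.471 0.491 0.023]
side dark -0.14 78 [0.422 0.471 0.489 0.018]
side dark -0.1 88 [0.42  0.47  0.488 0.018]
side dark -0.06 44 [0.422 0.468 0.496 0.018]
y [-0.313 -0.29  -0.05  -0.04 ]
side red -0.3 44 [0.476 0.486 0.497 0.028]
side red -0.26 100 [0.474 0.485 0.496 0.029]
side red -0.22 89 [0.473 0.484 0.494 0.029]
side red -0.18 35 [0.472 0.481 0.491 0.028]
y [-0.292 -0.29  -0.186 -0.179]
scene dark -0.3 13 [0.479 0.495 0.505 0.02 ]
scene dark -0.26 77 [0.474 0.493 0.535 0.025]
scene dark -0.22 80 [0.473 0.491 0.547 0.025]
scene dark -0.18 79 [0.452 0.487 0.498 0.018]
scene dark -0.14 56 [0.471 0.483 0.492 0.016]
scene dark -0.1 53 [0.467 0.482 0.49  0.016]
scene dark -0.06 65 [0.465 0.481 0.491 0.016]
scene dark -0.02 47 [0.464 0.477 0.49  0.011]
y [-0.335 -0.282 -0.011  0.002]
```

```bash
python3 - <<'E'
from h import *
r=down(2.4,40)
print(r.as_matrix().round(2).tolist())
plan([((.4855,-.253,.11),r)])
plan([((.4855,-.253,.0275),r)],((.4855,-.253,.11),r))
E
```

```text
[[-0.03, 1.0, -0.03], [0.77, 0.04, 0.64], [0.64, 0.0, -0.77]]
shift mm [-30.7   1.3  46.1] turn [-0.001  0.697  0.002]
shift mm [-53.    0.   63.2] turn [0. 0. 0.]
```

View pics/side2.png

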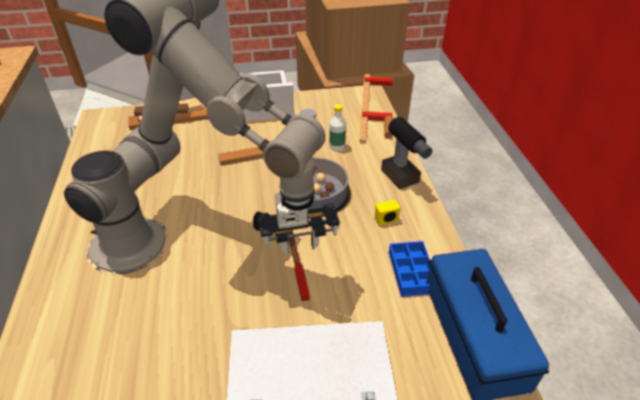

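The stick is fully out from under the panel, red grip at (300,268)–(305,298), offcut flat at (240,155), chuck standing at (265,220).

Call:
carry_out(targets=[[[-8, 0, 10], [0, 0.17, 0]], [[-15, 1, 20], [0, 0.34, 0]], [[-23, 1, 30], [0, 0.51, 0]], [[-31, 1, 46], [0, 0.7, 0]], [[-31, 1, 46], [0, 0.7, 0]], [[-31, 1, 46], [0, 0.7, 0]], [[-31, 1, 46], [0, 0.7, 0]], [[-31, 1, 46], [0, 0.7, 0]], [[-31, 1, 46], [0, 0.7, 0]], [[-31, 1, 46], [0, 0.7, 0]]], gripper=60)

```text
clock: 17.85
tcp_pos: [0.4858, -0.2535, 0.111]
tool_rot: [-0.247, 0.649, 0.679, 0.237]
contact_force: [0.1, 0.5, 0.1]
opening: 0.651
finger_force: 0.0
```

```bash
python3 - <<'E'
from h import *
st()
r=down(2.4,40)
plan([((.4855,-.253,.0275),r)])
E
```

```text
17.85 [ 0.4858 -0.2535  0.111 ] rot cols [[-0.035, 0.765, 0.644], [0.999, 0.045, 0.001], [-0.029, 0.643, -0.765]] q [-0.85  0.8   1.33  0.42  1.59 -1.01] F [0.1 0.5 0.1] open 59.8 ff 0.0
shift mm [-53.3  -0.3  64.3] turn [-0.002 -0.001  0.003]
```

Call:
carry_out(targets=[[[-20, 0, 24], [0, 0, 0]], [[-40, 0, 48], [0, 0, 0]], [[-50, 0, 60], [0, 0, 0]], [[-53, 0, 64], [0, 0, 0]], [[-53, 0, 64], [0, 0, 0]], [[-53, 0, 64], [0, 0, 0]], [[-53, 0, 64], [0, 0, 0]], [[-53, 0, 64], [0, 0, 0]], [[-53, 0, 64], [0, 0, 0]], [[-53, 0, 64], [0, 0, 0]]])

```text
clock: 19.1
tcp_pos: [0.4857, -0.2529, 0.0275]
tool_rot: [-0.248, 0.649, 0.679, 0.237]
contact_force: [-0.1, -0.4, 0.4]
opening: 0.656
finger_force: 0.0
```

Call:
carry_out(targets=[[[0, 0, 0], [0, 0, 0]], [[0, 0, 0], [0, 0, 0]], [[0, 0, 0], [0, 0, 0]], [[0, 0, 0], [0, 0, 0]], [[0, 0, 0], [0, 0, 0]], [[0, 0, 0], [0, 0, 0]], [[0, 0, 0], [0, 0, 0]], [[0, 0, 0], [0, 0, 0]], [[0, 0, 0], [0, 0, 0]], [[0, 0, 0], [0, 0, 0]]], gripper=5)

```text
clock: 20.35
tcp_pos: [0.4857, -0.2529, 0.0275]
tool_rot: [-0.248, 0.649, 0.679, 0.237]
contact_force: [-0.3, -0.2, 0.5]
opening: 0.263
finger_force: 30.0
```

```bash
python3 - <<'E'
from h import *
st()
r=quat()[1]; p=quat()[0]
# lift straight up 150
plan([(p+[0,0,.2],r)])
E
```

```text
20.35 [ 0.4857 -0.2529  0.0275] rot cols [[-0.034, 0.764, 0.644], [0.999, 0.045, 0.0], [-0.029, 0.644, -0.765]] q [-0.85  0.91  1.36  0.42  1.46 -1.07] F [-0.3 -0.2  0.5] open 24.2 ff 30.0
shift mm [ 128.9    0.  -153. ] turn [0. 0. 0.]
```

Call:
carry_out(targets=[[[13, 0, -15], [0, 0, 0]], [[39, 0, -46], [0, 0, 0]], [[71, 0, -84], [0, -0.1, 0]], [[103, 0, -122], [0, -0.25, 0]], [[135, 0, -161], [0, -0.4, 0]], [[167, 0, -199], [0, -0.55, 0]], [[193, 0, -230], [0, -0.7, 0]], [[213, 0, -252], [0, -0.85, 0]], [[219, 0, -260], [0, -1.0, 0]], [[219, 0, -260], [0, -1.08, 0]]])

```text
clock: 21.6
tcp_pos: [0.4853, -0.2517, 0.3703]
tool_rot: [0.14, 0.678, 0.709, -0.131]
contact_force: [-0.4, -0.1, -1.3]
opening: 0.26
finger_force: 30.0
```

```bash
cat >> h.py <<'E'
# stick tip offset in the tool frame, as grasped (lying flat, tool at grasp)
RG=R.from_matrix(np.array([[-.034,.764,.644],[.999,.045,0],[-.029,.644,-.765]]).T)
def tip_off(L=.282): return RG.inv().apply([-.042*L,.999*L,-.0215])
E
python3 - <<'E'
from h import *
st(); p,r=quat(); print('tip est',p+r.apply(tip_off()))
ax=r.apply(tip_off()-RG.inv().apply([0,0,-.0135])); print('steep',np.degrees(np.arcsin(-ax[2]/np.linalg.norm(ax))))
for n in('side','scene'):
    im,d,P,m=cloud(n); cv2.imwrite(f'pics/{n}3.png',im[:,:,::-1])
    np.savez(n+'3.npz',im=im,d=d,P=P)
    im=im.astype(int); rr,g,b=[im[...,i] for i in range(3)]
    # expected stick line in pixels
    f=200/np.tan(np.radians(m['vertical_fov'])/2);T=np.array(m['T'])
    for s in(p,p+r.apply(tip_off())):
        c=T[:3,:3].T@(s-T[:3,3]); print(n,m['cx']-f*c[0]/c[2],m['cy']+f*c[1]/c[2])
    D=np.hypot(P[...,0]-p[0],P[...,1]-p[1]); k=(d>0)&(D<.32)&(P[...,2]>.06)&(P[...,2]<p[2]-.04)&(rr<150)&(rr-b>15)&(P[...,1]>-.36)
    q=P[k]; print(len(q))
    for z in np.arange(.06,.36,.03):
        w=q[abs(q[:,2]-z)<.015]
        if len(w)>3: print(round(z,2),len(w),np.median(w,0).round(3))
    print('zmin',np.sort(q[:,2])[:5] if len(q) else 0)
E
```

```text
21.6 [ 0.4853 -0.2517  0.3703] rot cols [[-0.041, 0.926, -0.375], [0.999, 0.046, 0.004], [0.021, -0.375, -0.927]] q [-0.44  0.23  1.4  -0.35  1.33 -0.43] F [-0.4 -0.1 -1.3] open 23.8 ff 30.0
tip est [ 0.48206867 -0.1389846   0.1109951 ]
steep 63.76405267835388
side 298.508685571252 184.8880931580239
side 294.71578987861744 231.72507968979602
281
0.06 14 [0.549 0.037 0.066]
0.12 14 [ 0.482 -0.15   0.125]
0.15 27 [ 0.481 -0.164  0.151]
0.18 28 [ 0.48 -0.18  0.18]
0.21 31 [ 0.482 -0.194  0.209]
0.24 44 [ 0.482 -0.21   0.24 ]
0.27 39 [ 0.482 -0.228  0.271]
0.3 46 [ 0.483 -0.243  0.303]
0.33 38 [ 0.483 -0.255  0.323]
zmin [0.06046034 0.06149624 0.06284224 0.06425608 0.06456036]
scene 282.95936183499475 87.34709097044528
scene 313.46307881085056 165.10194497872038
492
0.12 41 [ 0.484 -0.141  0.124]
0.15 54 [ 0.486 -0.154  0.15 ]
0.18 60 [ 0.488 -0.166  0.183]
0.21 65 [ 0.488 -0.181  0.21 ]
0.24 72 [ 0.489 -0.198  0.24 ]
0.27 67 [ 0.49  -0.214  0.271]
0.3 77 [ 0.493 -0.223  0.301]
0.33 53 [ 0.494 -0.23   0.323]
zmin [0.06436805 0.0647044  0.0668747  0.10916791 0.11307261]
```

```bash
python3 - <<'E'
from h import *
C=np.array([.5805,.135])
pts=[]
for n in('side','scene'):
    a=np.load(n+'3.npz'); P=a['P'];im=a['im'].astype(int);d=a['d']; r,g,b=[im[...,i] for i in range(3)]
    k=(d>0)&(np.hypot(P[...,0]-C[0],P[...,1]-C[1])<.09)&(P[...,2]>.024)&(P[...,2]<.042)
    for t,kk in(('pale',k&(r>130)&(r-b>40)),('dark',k&(r<130)&(r-b>15))):
        N,L,S,cen=cv2.connectedComponentsWithStats(kk.astype(np.uint8))
        for i in range(1,N):
            if S[i,4]>6: q=P[L==i]; print(n,t,S[i,4],((q[q[:,2]>.03].mean(0)[:2]-C)*1000).round() if (q[:,2]>.03).any() else None)
p,r=quat(); r2=r*R.from_rotvec([0,-.12,0]); o=r2.apply(tip_off()); print('off',o)
tgt=np.array([C[0]-.045,C[1],.11])-o; print(tgt); plan([(tgt,r2)])
E
python3 - <<'E'
import cv2
a=cv2.imread('pics/side3.png')[150:220,260:370];b=cv2.imread('pics/scene3.png')[180:260,320:415]
import numpy as np
cv2.imwrite('pics/crop.png',np.hstack([cv2.resize(a,(390,250)),cv2.resize(b,(390,250))]))
E
```

```text
side pale 57 [26. 43.]
side pale 55 [ 3. -8.]
side dark 53 [46. -9.]
side dark 52 [ 23. -48.]
side dark 33 [-23. -49.]
scene pale 53 [-46.   2.]
scene pale 57 [6. 0.]
scene pale 55 [-23.  45.]
scene pale 43 [28. 50.]
scene dark 54 [-21. -43.]
scene dark 60 [ 27. -42.]
scene dark 59 [49. -0.]
off [-0.00277847  0.08200607 -0.27061937]
[0.53827847 0.05299393 0.38061937]
shift mm [ 275.2   67.4 -122.9] turn [ 0.   -0.12 -0.  ]
```

View pics/crop.png

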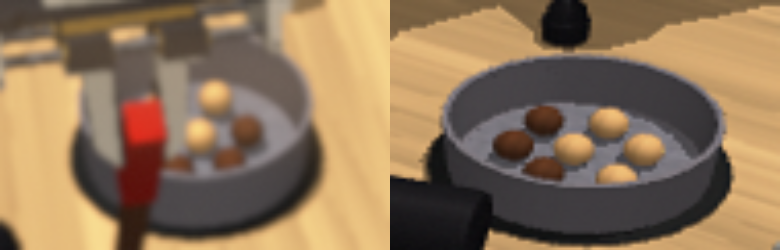

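The crop shows seven knobs in a hexagon: one at the centre, six at about 48 mm radius, one of them straight at the near side. So I lower the tip between that knob and the wall.

```bash
python3 - <<'E'
from h import *
C=np.array([.5805,.135])
p,r=quat(); r2=r*R.from_rotvec([0,-.12,0]); o=r2.apply(tip_off())
plan([(np.array([C[0]-.078,C[1]+.004,.11])-o,r2)])
E
```

```text
shift mm [ 280.3   34.6 -125. ] turn [ 0.   -0.12 -0.  ]
```

Call:
carry_out(targets=[[[20, 2, -15], [0, -0.03, 0]], [[60, 7, -30], [0, -0.06, 0]], [[110, 13, -50], [0, -0.1, 0]], [[160, 20, -72], [0, -0.12, 0]], [[210, 26, -94], [0, -0.12, 0]], [[250, 31, -112], [0, -0.12, 0]], [[280, 35, -125], [0, -0.12, 0]], [[280, 35, -125], [0, -0.12, 0]], [[280, 35, -125], [0, -0.12, 0]], [[280, 35, -125], [0, -0.12, 0]]])

```text
clock: 22.95
tcp_pos: [0.5067, 0.0536, 0.3799]
tool_rot: [0.178, 0.67, 0.7, -0.171]
contact_force: [-0.1, 0.0, -1.3]
opening: 0.259
finger_force: 30.0
```

```bash
python3 - <<'E'
from h import *
st(); p,r=quat(); C=np.array([.5805,.135])
tip=p+r.apply(tip_off()); print('tip est rel',tip-[*C,0])
for n in('side','scene'):
    im,d,P,m=cloud(n); im=im.astype(int); rr,g,b=[im[...,i] for i in range(3)]
    k=(d>0)&(np.hypot(P[...,0]-tip[0],P[...,1]-tip[1])<.1)&(P[...,2]>.09)&(P[...,2]<.3)&(rr<150)&(rr-b>15)
    q=P[k]
    for z in np.arange(.12,.26,.03):
        w=q[abs(q[:,2]-z)<.015]
        if len(w)>3: print(n,round(z,2),len(w),(np.median(w,0)-[*C,0]).round(3))
    print('zmin',np.sort(q[:,2])[:5].round(3))
plan([(np.array([C[0]-.078,C[1]+.004,.02])-r.apply(tip_off()),r)])
E
```

```text
22.95 [0.5067 0.0536 0.3799] rot cols [[-0.038, 0.877, -0.479], [0.999, 0.043, -0.0], [0.021, -0.479, -0.878]] q [ 0.23  0.31  1.31 -0.49  1.62  0.19] F [-0.1  0.  -1.3] open 23.8 ff 30.0
tip est rel [-0.07655057  0.00075921  0.10932165]
side 0.12 24 [-0.077 -0.009  0.124]
side 0.15 36 [-0.077 -0.017  0.147]
side 0.18 35 [-0.076 -0.029  0.178]
side 0.21 36 [-0.079 -0.041  0.21 ]
side 0.24 44 [-0.076 -0.055  0.241]
zmin [0.111 0.113 0.115 0.116 0.117]
scene 0.12 41 [-0.069  0.001  0.124]
scene 0.15 58 [-0.072 -0.011  0.149]
scene 0.18 68 [-0.07  -0.019  0.182]
scene 0.21 76 [-0.069 -0.03   0.212]
scene 0.24 82 [-0.069 -0.041  0.241]
zmin [0.112 0.112 0.113 0.114 0.115]
shift mm [45.5 -1.3 76.9] turn [0. 0. 0.]
```

Call:
carry_out(targets=[[[3, -5, 5], [0, 0, 0]], [[9, -5, 15], [0, 0, 0]], [[15, -5, 25], [0, 0, 0]], [[21, -5, 35], [0, 0, 0]], [[27, -5, 46], [0, 0, 0]], [[33, -5, 56], [0, 0, 0]], [[39, -5, 66], [0, 0, 0]], [[43, -5, 73], [0, 0, 0]], [[45, -5, 76], [0, 0, 0]], [[45, -5, 76], [0, 0, 0]]])

```text
clock: 24.3
tcp_pos: [0.5018, 0.0576, 0.2914]
tool_rot: [0.179, 0.67, 0.7, -0.171]
contact_force: [-0.0, -0.6, -0.8]
opening: 0.258
finger_force: 30.0
```

```bash
python3 - <<'E'
from h import *
st(); p,r=quat(); C=np.array([.5805,.135]); t0=p+r.apply(tip_off()); print(t0-[*C,0])
im,d,P,m=cloud('scene'); cv2.imwrite('pics/in.png',cv2.resize(im[140:270,290:430,::-1],(560,520)))
# waypoints: from here to r=48 circle; clockwise = angle decreasing from 180
rel=[]
for i in range(0,60):
    a=np.radians(180-12*(i+1)); rad=max(48,80-8*(i+1)); rel.append((rad*np.cos(a),rad*np.sin(a)))
for i in (60,61,62): rel.append((-48*np.cos(0)+0,(i-60)*3.))
rel=np.array(rel); start=(t0[:2]-C)*1000
prev=np.array([0,0,0.])
for c in range(0,60,10):
    row=[]
    for q in rel[c:c+10]:
        w=np.array([*(q-start),18-t0[2]*1000]); s=r.inv().apply(w); row.append([[int(v) for v in np.round(s-prev)],[0,0,0]])
    print(row); prev=prev+np.array(row[-1][0])
E
```

```text
24.3 [0.5018 0.0576 0.2914] rot cols [[-0.039, 0.877, -0.479], [0.999, 0.045, 0.0], [0.022, -0.479, -0.878]] q [ 0.24  0.35  1.49 -0.5   1.42  0.3 ] F [-0.  -0.6 -0.8] open 23.6 ff 30.0
[-0.08160161  0.00463343  0.0207666 ]
[[[10, 12, -2], [0, 0, 0]], [[19, 24, -7], [0, 0, 0]], [[25, 38, -10], [0, 0, 0]], [[27, 51, -11], [0, 0, 0]], [[31, 59, -14], [0, 0, 0]], [[35, 69, -16], [0, 0, 0]], [[36, 78, -17], [0, 0, 0]], [[36, 88, -16], [0, 0, 0]], [[33, 98, -15], [0, 0, 0]], [[30, 107, -13], [0, 0, 0]]]
[[[-6, 8, 3], [0, 0, 0]], [[-13, 14, 7], [0, 0, 0]], [[-21, 19, 11], [0, 0, 0]], [[-29, 22, 16], [0, 0, 0]], [[-38, 22, 20], [0, 0, 0]], [[-47, 21, 25], [0, 0, 0]], [[-55, 17, 30], [0, 0, 0]], [[-62, 12, 34], [0, 0, 0]], [[-68, 5, 37], [0, 0, 0]], [[-73, -4, 40], [0, 0, 0]]]
[[[-4, -9, 2], [0, 0, 0]], [[-5, -19, 2], [0, 0, 0]], [[-5, -29, 2], [0, 0, 0]], [[-2, -39, 1], [0, 0, 0]], [[2, -48, -1], [0, 0, 0]], [[7, -55, -4], [0, 0, 0]], [[14, -62, -8], [0, 0, 0]], [[22, -66, -12], [0, 0, 0]], [[30, -69, -17], [0, 0, 0]], [[39, -70, -22], [0, 0, 0]]]
[[[9, 2, -4], [0, 0, 0]], [[17, 5, -9], [0, 0, 0]], [[24, 11, -13], [0, 0, 0]], [[31, 18, -16], [0, 0, 0]], [[35, 26, -19], [0, 0, 0]], [[39, 36, -21], [0, 0, 0]], [[40, 45, -22], [0, 0, 0]], [[40, 55, -21], [0, 0, 0]], [[37, 65, -20], [0, 0, 0]], [[34, 74, -18], [0, 0, 0]]]
[[[-6, 8, 3], [0, 0, 0]], [[-13, 14, 7], [0, 0, 0]], [[-21, 19, 11], [0, 0, 0]], [[-29, 22, 16], [0, 0, 0]], [[-38, 22, 20], [0, 0, 0]], [[-47, 21, 25], [0, 0, 0]], [[-55, 17, 30], [0, 0, 0]], [[-62, 12, 34], [0, 0, 0]], [[-68, 5, 37], [0, 0, 0]], [[-73, -4, 40], [0, 0, 0]]]
[[[-4, -9, 2], [0, 0, 0]], [[-5, -19, 2], [0, 0, 0]], [[-5, -29, 2], [0, 0, 0]], [[-2, -39, 1], [0, 0, 0]], [[2, -48, -1], [0, 0, 0]], [[7, -55, -4], [0, 0, 0]], [[14, -62, -8], [0, 0, 0]], [[22, -66, -12], [0, 0, 0]], [[30, -69, -17], [0, 0, 0]], [[39, -70, -22], [0, 0, 0]]]
```

View pics/in.png

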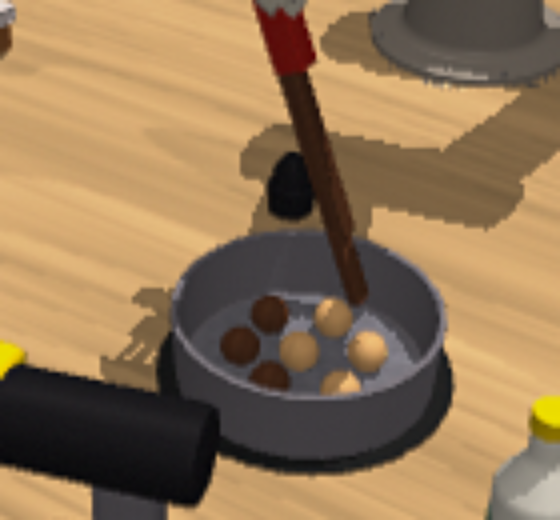

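The tip is down inside the near wall at (355,298), beside the near pale knob; all seven knobs untouched. Stirring.

Call:
carry_out(targets=[[[10, 12, -3], [0, 0, 0]], [[19, 24, -7], [0, 0, 0]], [[25, 38, -10], [0, 0, 0]], [[27, 51, -11], [0, 0, 0]], [[31, 59, -14], [0, 0, 0]], [[35, 69, -16], [0, 0, 0]], [[36, 78, -17], [0, 0, 0]], [[36, 88, -16], [0, 0, 0]], [[33, 98, -15], [0, 0, 0]], [[30, 107, -13], [0, 0, 0]]])

```text
clock: 25.6
tcp_pos: [0.6079, 0.0945, 0.2884]
tool_rot: [0.179, 0.67, 0.7, -0.171]
contact_force: [-0.2, 0.1, -1.5]
opening: 0.26
finger_force: 30.0
```

Call:
carry_out(targets=[[[-6, 8, 3], [0, 0, 0]], [[-13, 14, 7], [0, 0, 0]], [[-21, 19, 11], [0, 0, 0]], [[-29, 22, 16], [0, 0, 0]], [[-38, 22, 20], [0, 0, 0]], [[-47, 21, 25], [0, 0, 0]], [[-55, 17, 30], [0, 0, 0]], [[-62, 12, 34], [0, 0, 0]], [[-68, 5, 37], [0, 0, 0]], [[-73, -4, 40], [0, 0, 0]]])

```text
clock: 26.85
tcp_pos: [0.6062, 0.011, 0.2883]
tool_rot: [0.179, 0.67, 0.7, -0.171]
contact_force: [0.3, 1.0, -0.0]
opening: 0.262
finger_force: 30.0
```

```bash
cat > chk.py <<'E'
from h import *
st(); p,r=quat(); C=np.array([.5805,.135]); tip=p+r.apply(tip_off()); print('tip',tip-[*C,0])
im,d,P,m=cloud('scene'); im=im.astype(int); rr,g,b=[im[...,i] for i in range(3)]
D=np.hypot(P[...,0]-C[0],P[...,1]-C[1])
k=(d>0)&(D<.15)&(P[...,2]>.08)&(P[...,2]<.22)&(rr<150)&(rr-b>15); q=P[k]
A=np.polyfit(q[:,2],q[:,:2],1); print('stick n',len(q),'slope',A[0],'extrap tip at z=.02',(A[0]*.02+A[1]-C)*1000)
k=(d>0)&(D<.09)&(P[...,2]>.03)&(P[...,2]<.045)
for t,kk in(('pale',k&(rr>130)&(rr-b>40)),('dark',k&(rr<130)&(rr-b>15))):
    N,L,S,c=cv2.connectedComponentsWithStats(kk.astype(np.uint8))
    print(t,[(int(S[i,4]),((P[L==i].mean(0)[:2]-C)*1000).round().tolist()) for i in range(1,N) if S[i,4]>6])
E
python3 chk.py
```

```text
26.85 [0.6062 0.011  0.2883] rot cols [[-0.04, 0.877, -0.48], [0.999, 0.045, -0.0], [0.021, -0.479, -0.877]] q [ 0.13  0.52  1.24 -0.5   1.45  0.16] F [ 0.3  1.  -0. ] open 24.0 ff 30.0
tip [ 0.02280984 -0.04194054  0.01768201]
stick n 365 slope [ 0.02137441 -0.4955824 ] extrap tip at z=.02 [25.07989944 -5.48637815]
pale [(38, [-31.0, 4.0]), (43, [5.0, -0.0]), (15, [13.0, 72.0])]
dark [(24, [-23.0, -41.0]), (110, [29.0, -38.0])]
```

```bash
python3 - <<'E'
from h import *
C=np.array([.5805,.135])
out=[]
for n,b in(('scene',(290,430,120,270)),('side',(240,380,100,250))):
    im,d,P,m=cloud(n); out.append(cv2.resize(im[b[2]:b[3],b[0]:b[1],::-1],(390,418)))
    rr,g,bb=[im[...,i].astype(int) for i in range(3)]
    D=np.hypot(P[...,0]-C[0],P[...,1]-C[1])
    q=P[(d>0)&(D<.2)&(P[...,2]>.07)&(P[...,2]<.26)&(rr<150)&(rr-bb>15)]
    for z in np.arange(.08,.26,.03):
        w=q[abs(q[:,2]-z)<.01]
        if len(w)>3: print(n,round(z,2),len(w),((np.median(w,0)-[*C,0])*1000).round(),w[:,0].std().round(3),w[:,1].std().round(3))
cv2.imwrite('pics/mid.png',np.hstack(out))
E
```

```text
scene 0.08 33 [ 26. -39.  79.] 0.006 0.005
scene 0.11 51 [ 28. -49. 109.] 0.006 0.006
scene 0.14 55 [ 28. -64. 142.] 0.005 0.007
scene 0.17 56 [ 30. -79. 169.] 0.006 0.007
scene 0.2 61 [ 30. -94. 199.] 0.006 0.007
scene 0.23 71 [  34. -102.  232.] 0.007 0.009
side 0.08 22 [ 20. -47.  77.] 0.02 0.037
side 0.11 23 [ 21. -62. 108.] 0.006 0.006
side 0.14 21 [ 19. -76. 141.] 0.005 0.007
side 0.17 27 [ 21. -92. 169.] 0.005 0.006
side 0.2 27 [  24. -104.  199.] 0.006 0.006
side 0.23 32 [  22. -123.  231.] 0.007 0.006
```

View pics/mid.png

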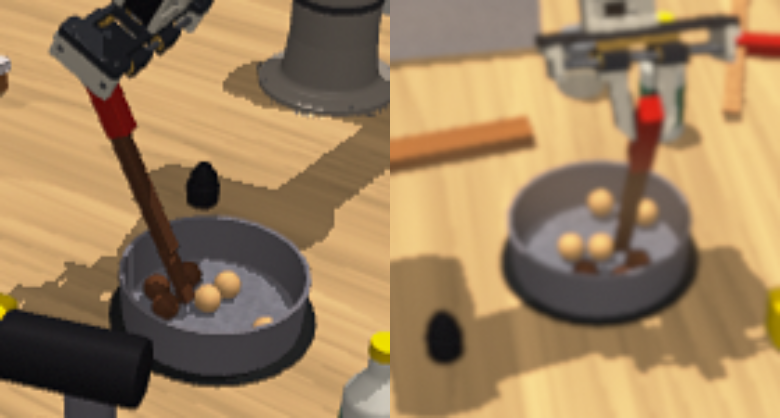

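The right-hand view shows the stick among the dark knobs; comparing with the earlier line it has swivelled about 0.1 rad in the fingers (tip near (24,−14) mm, not −42). I back off, straighten it by turning the tool, and go round on a smaller radius.

```bash
cat >> h.py <<'E'
C=np.array([.5805,.135])
def toff(sw): return R.from_rotvec([0,sw,0]).apply(tip_off())
def rows(path,sw,turns=None,z=.019,start=None):
    """path: tip xy (mm, tub frame); turns: tool-y turn per row"""
    p0,r0=start or quat(); o=toff(sw); out=[]
    for i,q in enumerate(path):
        a=turns[i] if turns else 0.; r=r0*R.from_rotvec([0,a,0])
        zz=q[2]/1000 if len(q)>2 else z
        t=np.array([C[0]+q[0]/1000,C[1]+q[1]/1000,zz])-r.apply(o)
        out.append([[int(v) for v in np.round(r0.inv().apply(t-p0)*1000)],[0,round(a,2),0]])
    print(out)
E
python3 - <<'E'
from h import *
p,r=quat()
for sw in(.107,-.107): print(sw,(p+r.apply(toff(sw))-[*C,0]).round(4))
sw=.107 if (p+r.apply(toff(.107)))[1]>(p+r.apply(toff(0)))[1] else -.107
rows([(26,-10,26),(29,-4,24),(32,0,22),(35,0,20),(38,-3,20),(41,-8,20),(43,-13,20),(43,-18,20),(42,-22,20),(42,-22,20)],sw,[-.03,-.07,-.11,-.15,-.16,-.16,-.16,-.16,-.16,-.16])
E
```

```text
0.107 [ 0.0217 -0.0135  0.0282]
-0.107 [ 0.0243 -0.0712  0.0107]
[[[9, 4, -6], [0, -0.03, 0]], [[23, 8, -16], [0, -0.07, 0]], [[35, 11, -24], [0, -0.11, 0]], [[44, 14, -30], [0, -0.15, 0]], [[43, 17, -31], [0, -0.16, 0]], [[39, 20, -28], [0, -0.16, 0]], [[34, 21, -26], [0, -0.16, 0]], [[30, 21, -23], [0, -0.16, 0]], [[26, 20, -21], [0, -0.16, 0]], [[26, 20, -21], [0, -0.16, 0]]]
```

Call:
carry_out(targets=[[[9, 4, -6], [0, -0.03, 0]], [[23, 8, -16], [0, -0.07, 0]], [[35, 11, -24], [0, -0.11, 0]], [[44, 14, -30], [0, -0.15, 0]], [[43, 17, -31], [0, -0.16, 0]], [[39, 20, -28], [0, -0.16, 0]], [[34, 21, -26], [0, -0.16, 0]], [[30, 21, -23], [0, -0.16, 0]], [[26, 20, -21], [0, -0.16, 0]], [[26, 20, -21], [0, -0.16, 0]]])

```text
clock: 28.25
tcp_pos: [0.6253, 0.0446, 0.2946]
tool_rot: [0.234, 0.654, 0.684, -0.224]
contact_force: [0.8, 0.9, 0.5]
opening: 0.257
finger_force: 30.0
```

```bash
cat > chk.py <<'E'
from h import *
def measure(verbose=True):
    p,r=quat(); S=[]
    tip=p+r.apply(toff(0))
    for n,b0 in(('scene',0.),('side',-.008)):
        im,d,P,m=cloud(n); rr,g,b=[im[...,i].astype(int) for i in range(3)]
        lo=max(.075,tip[2]+.02); k=(d>0)&(np.hypot(P[...,0]-p[0],P[...,1]-p[1]-.05)<.1)&(abs(P[...,0]-p[0])<.03)&(P[...,2]>lo)&(P[...,2]<p[2]-.08)&(rr<150)&(rr-b>15)
        q=P[k]; bot=p+r.apply(tip_off()-RG.inv().apply([-.042*.282,.999*.282,0])); A=(tip-bot)/(tip-bot)[2]
        res=q[:,1]-(bot[1]+A[1]*(q[:,2]-bot[2]))-b0
        S.append(float(np.median(res/(p[2]-q[:,2]))))
        if n=='scene' or n=='side':
            D=np.hypot(P[...,0]-C[0],P[...,1]-C[1]); k=(d>0)&(D<.092)&(P[...,2]>.03)&(P[...,2]<.05)
            for t,kk in(('pale',k&(rr>130)&(rr-b>40)),('dark',k&(rr<130)&(rr-b>15))):
                N,L,s,c=cv2.connectedComponentsWithStats(kk.astype(np.uint8))
                print(n,t,[(int(s[i,4]),((P[L==i].mean(0)[:2]-C)*1000).round().tolist()) for i in range(1,N) if s[i,4]>6])
    sw=np.mean(S)  # tip towards +y
    print('swivel',np.round(S,3),'tip',((p+r.apply(toff(sw))-[*C,0])*1000).round(1))
    return sw
if __name__=='__main__': st(); measure()
E
python3 chk.py
```

```text
28.25 [0.6253 0.0446 0.2946] rot cols [[-0.035, 0.789, -0.613], [0.999, 0.044, 0.0], [0.027, -0.612, -0.79]] q [ 0.23  0.6   1.14 -0.65  1.55  0.26] F [0.8 0.9 0.5] open 23.6 ff 30.0
scene pale [(34, [-30.0, 3.0]), (37, [4.0, -0.0]), (15, [12.0, 72.0])]
scene dark [(32, [-22.0, -44.0]), (24, [22.0, -68.0]), (68, [48.0, -32.0])]
side pale [(37, [13.0, 71.0]), (43, [-35.0, -4.0]), (44, [1.0, -9.0])]
side dark [(57, [43.0, -41.0]), (38, [-23.0, -49.0])]
swivel [0.181 0.148] tip [42.  -7.1 24.3]
```

The knob ahead wedges under the leaning stick. I turn the stick close to upright (watching joint 4) and push again.

```bash
python3 - <<'E'
from h import *
sw=.165
rows([(42,-2),(41,4),(40,6),(40,6),(40,4),(40,0),(40,-4),(40,-8),(40,-12),(40,-16)],sw,[-.05,-.12,-.19,-.25,-.25,-.25,-.25,-.25,-.25,-.25],z=.022)
E
```

```text
[[[13, 0, -12], [0, -0.05, 0]], [[31, 0, -31], [0, -0.12, 0]], [[46, -1, -47], [0, -0.19, 0]], [[59, -1, -58], [0, -0.25, 0]], [[57, -1, -57], [0, -0.25, 0]], [[54, -2, -54], [0, -0.25, 0]], [[51, -2, -52], [0, -0.25, 0]], [[48, -2, -50], [0, -0.25, 0]], [[44, -2, -47], [0, -0.25, 0]], [[41, -2, -45], [0, -0.25, 0]]]
```

Call:
carry_out(targets=[[[13, 0, -12], [0, -0.05, 0]], [[31, 0, -31], [0, -0.12, 0]], [[46, -1, -47], [0, -0.19, 0]], [[59, -1, -58], [0, -0.25, 0]], [[57, -1, -57], [0, -0.25, 0]], [[54, -2, -54], [0, -0.25, 0]], [[51, -2, -52], [0, -0.25, 0]], [[48, -2, -50], [0, -0.25, 0]], [[44, -2, -47], [0, -0.25, 0]], [[41, -2, -45], [0, -0.25, 0]]])

```text
clock: 29.6
tcp_pos: [0.6207, 0.1045, 0.3048]
tool_rot: [0.318, 0.621, 0.649, -0.304]
contact_force: [-0.1, -0.4, -0.1]
opening: 0.256
finger_force: 30.0
```

```bash
python3 chk.py
```

```text
29.6 [0.6207 0.1045 0.3048] rot cols [[-0.027, 0.613, -0.789], [0.999, 0.044, 0.0], [0.035, -0.789, -0.614]] q [ 0.4   0.71  1.06 -0.85  1.72  0.37] F [-0.1 -0.4 -0.1] open 23.5 ff 30.0
scene pale [(32, [-31.0, 3.0]), (41, [4.0, -1.0]), (11, [14.0, 72.0])]
scene dark [(38, [-22.0, -43.0]), (28, [20.0, -68.0]), (69, [47.0, -42.0])]
side pale [(41, [13.0, 71.0]), (40, [-34.0, -3.0]), (42, [1.0, -9.0])]
side dark [(45, [41.0, -44.0]), (36, [-24.0, -49.0]), (7, [13.0, -65.0])]
swivel [0.166 0.132] tip [ 40.7 -21.   22.2]
```

```bash
python3 - <<'E'
from h import *
rows([(40,-22),(37,-27),(31,-31),(23,-34),(15,-35),(7,-35),(-1,-35),(-9,-34),(-17,-32),(-24,-29)],.155,z=.022)
E
```

```text
[[[-1, -1, 2], [0, 0.0, 0]], [[-4, -4, 6], [0, 0.0, 0]], [[-7, -10, 9], [0, 0.0, 0]], [[-8, -18, 11], [0, 0.0, 0]], [[-9, -26, 12], [0, 0.0, 0]], [[-9, -34, 11], [0, 0.0, 0]], [[-8, -42, 11], [0, 0.0, 0]], [[-8, -50, 10], [0, 0.0, 0]], [[-6, -58, 8], [0, 0.0, 0]], [[-4, -65, 6], [0, 0.0, 0]]]
```

Call:
carry_out(targets=[[[-1, -1, 2], [0, 0, 0]], [[-4, -4, 6], [0, 0, 0]], [[-7, -10, 9], [0, 0, 0]], [[-8, -18, 11], [0, 0, 0]], [[-9, -26, 12], [0, 0, 0]], [[-9, -34, 11], [0, 0, 0]], [[-8, -42, 11], [0, 0, 0]], [[-8, -50, 10], [0, 0, 0]], [[-6, -58, 8], [0, 0, 0]], [[-4, -65, 6], [0, 0, 0]]])

```text
clock: 30.95
tcp_pos: [0.5556, 0.0953, 0.3042]
tool_rot: [0.318, 0.621, 0.649, -0.304]
contact_force: [0.2, 0.6, -0.8]
opening: 0.263
finger_force: 30.0
```

```bash
python3 chk.py; python3 - <<'E'
from h import *
rows([(-30,-24),(-34,-17),(-37,-9),(-38,-1),(-37,7),(-35,15),(-31,22),(-25,28),(-18,33),(-10,36)],.155,z=.022)
E
```

```text
30.95 [0.5556 0.0953 0.3042] rot cols [[-0.028, 0.613, -0.789], [0.999, 0.045, 0.0], [0.036, -0.789, -0.614]] q [ 0.42  0.59  1.28 -0.83  1.67  0.47] F [ 0.2  0.6 -0.8] open 24.1 ff 30.0
scene pale [(33, [-30.0, 4.0]), (35, [5.0, -1.0]), (12, [12.0, 73.0])]
scene dark [(50, [-34.0, -39.0]), (76, [30.0, -66.0])]
side pale [(38, [14.0, 69.0]), (40, [62.0, 44.0]), (27, [-37.0, -4.0]), (38, [1.0, -11.0])]
side dark [(25, [-24.0, -47.0]), (17, [-48.0, -44.0])]
swivel [0.164 0.135] tip [-24.5 -29.9  21.5]
[[[2, -5, -4], [0, 0.0, 0]], [[7, -9, -9], [0, 0.0, 0]], [[12, -11, -16], [0, 0.0, 0]], [[17, -12, -22], [0, 0.0, 0]], [[22, -11, -28], [0, 0.0, 0]], [[27, -8, -35], [0, 0.0, 0]], [[31, -4, -40], [0, 0.0, 0]], [[34, 2, -45], [0, 0.0, 0]], [[37, 10, -48], [0, 0.0, 0]], [[39, 18, -50], [0, 0.0, 0]]]
```

Stable now. Closing round 1 and going on into round 2.

Call:
carry_out(targets=[[[2, -5, -4], [0, 0, 0]], [[7, -9, -9], [0, 0, 0]], [[12, -11, -16], [0, 0, 0]], [[17, -12, -22], [0, 0, 0]], [[22, -11, -28], [0, 0, 0]], [[27, -8, -35], [0, 0, 0]], [[31, -4, -40], [0, 0, 0]], [[34, 2, -45], [0, 0, 0]], [[37, 10, -48], [0, 0, 0]], [[39, 18, -50], [0, 0, 0]]])

```text
clock: 32.3
tcp_pos: [0.5719, 0.1594, 0.3039]
tool_rot: [0.318, 0.621, 0.649, -0.304]
contact_force: [-0.2, 0.1, -1.4]
opening: 0.26
finger_force: 30.0
```

```bash
python3 chk.py; python3 - <<'E'
from h import *
rows([(-2,37),(6,37),(14,36),(22,33),(29,28),(34,22),(38,15),(40,7),(41,-1),(40,-9)],.15,z=.022)
E
```

```text
32.3 [0.5719 0.1594 0.3039] rot cols [[-0.028, 0.613, -0.789], [0.999, 0.045, 0.0], [0.036, -0.789, -0.614]] q [ 0.5   0.69  1.11 -0.81  1.78  0.46] F [-0.2  0.1 -1.4] open 23.9 ff 30.0
scene pale [(36, [3.0, -2.0]), (33, [-30.0, 42.0]), (10, [13.0, 72.0])]
scene dark [(36, [-53.0, -42.0]), (77, [31.0, -65.0]), (24, [-3.0, 26.0])]
side pale [(18, [18.0, 69.0]), (43, [61.0, 42.0]), (41, [-33.0, 36.0]), (40, [1.0, -9.0])]
side dark [(31, [-7.0, 18.0]), (12, [-52.0, -45.0])]
swivel [0.16  0.134] tip [-8.2 33.4 21.3]
[[[1, 6, -3], [0, 0.0, 0]], [[1, 14, -3], [0, 0.0, 0]], [[0, 22, -1], [0, 0.0, 0]], [[-2, 30, 1], [0, 0.0, 0]], [[-5, 37, 5], [0, 0.0, 0]], [[-9, 42, 10], [0, 0.0, 0]], [[-14, 45, 16], [0, 0.0, 0]], [[-19, 47, 22], [0, 0.0, 0]], [[-24, 48, 29], [0, 0.0, 0]], [[-28, 46, 35], [0, 0.0, 0]]]
```

Call:
carry_out(targets=[[[1, 6, -3], [0, 0, 0]], [[1, 14, -3], [0, 0, 0]], [[0, 22, -1], [0, 0, 0]], [[-2, 30, 1], [0, 0, 0]], [[-5, 37, 5], [0, 0, 0]], [[-9, 42, 10], [0, 0, 0]], [[-14, 45, 16], [0, 0, 0]], [[-19, 47, 22], [0, 0, 0]], [[-24, 48, 29], [0, 0, 0]], [[-28, 46, 35], [0, 0, 0]]])

```text
clock: 33.65
tcp_pos: [0.6191, 0.1158, 0.3047]
tool_rot: [0.318, 0.621, 0.649, -0.304]
contact_force: [-0.4, 0.6, -0.3]
opening: 0.258
finger_force: 30.0
```

```bash
python3 chk.py; python3 - <<'E'
from h import *
rows([(38,-17),(35,-24),(30,-30),(23,-34),(15,-36),(7,-36),(-1,-35),(-9,-34),(-17,-31),(-24,-28)],.15,z=.022)
E
```

```text
33.65 [0.6191 0.1158 0.3047] rot cols [[-0.027, 0.613, -0.789], [0.999, 0.045, 0.0], [0.035, -0.789, -0.614]] q [ 0.41  0.72  1.04 -0.84  1.73  0.38] F [-0.4  0.6 -0.3] open 23.7 ff 30.0
scene pale [(39, [4.0, -2.0]), (36, [-29.0, 42.0]), (11, [14.0, 72.0])]
scene dark [(32, [-53.0, -42.0]), (77, [29.0, -65.0]), (24, [45.0, -18.0])]
side pale [(41, [13.0, 71.0]), (17, [68.0, 40.0]), (44, [-34.0, 35.0]), (42, [0.0, -9.0])]
side dark [(28, [40.0, -28.0]), (13, [-53.0, -44.0])]
swivel [0.164 0.132] tip [39.  -9.9 22.1]
[[[-4, -1, 6], [0, 0.0, 0]], [[-9, -4, 11], [0, 0.0, 0]], [[-12, -10, 16], [0, 0.0, 0]], [[-14, -17, 19], [0, 0.0, 0]], [[-15, -25, 20], [0, 0.0, 0]], [[-15, -33, 20], [0, 0.0, 0]], [[-14, -41, 19], [0, 0.0, 0]], [[-13, -49, 18], [0, 0.0, 0]], [[-11, -57, 15], [0, 0.0, 0]], [[-9, -63, 12], [0, 0.0, 0]]]
```

Call:
carry_out(targets=[[[-4, -1, 6], [0, 0, 0]], [[-9, -4, 11], [0, 0, 0]], [[-12, -10, 16], [0, 0, 0]], [[-14, -17, 19], [0, 0, 0]], [[-15, -25, 20], [0, 0, 0]], [[-15, -33, 20], [0, 0, 0]], [[-14, -41, 19], [0, 0, 0]], [[-13, -49, 18], [0, 0, 0]], [[-11, -57, 15], [0, 0, 0]], [[-9, -63, 12], [0, 0, 0]]])

```text
clock: 35.0
tcp_pos: [0.5564, 0.099, 0.3045]
tool_rot: [0.318, 0.621, 0.649, -0.304]
contact_force: [-0.3, 0.0, -1.1]
opening: 0.257
finger_force: 30.0
```

```bash
python3 chk.py; python3 - <<'E'
from h import *
rows([(-30,-22),(-35,-15),(-38,-8),(-40,0),(-40,4),(-40,4),(-40,4),(-40,4,40),(-40,4,70),(-40,2,105)],.15,z=.022)
E
```

```text
35.0 [0.5564 0.099  0.3045] rot cols [[-0.028, 0.613, -0.789], [0.999, 0.045, 0.0], [0.036, -0.789, -0.614]] q [ 0.43  0.6   1.27 -0.83  1.67  0.47] F [-0.3  0.  -1.1] open 23.6 ff 30.0
scene pale [(34, [5.0, -2.0]), (35, [-29.0, 42.0]), (12, [11.0, 72.0])]
scene dark [(49, [-35.0, -37.0]), (81, [30.0, -66.0])]
side pale [(36, [14.0, 70.0]), (37, [62.0, 44.0]), (40, [-35.0, 33.0]), (36, [2.0, -10.0])]
side dark [(24, [-25.0, -42.0]), (12, [-54.0, -43.0])]
swivel [0.161 0.137] tip [-23.7 -26.4  21.9]
[[[3, -6, -3], [0, 0.0, 0]], [[7, -11, -9], [0, 0.0, 0]], [[11, -14, -15], [0, 0.0, 0]], [[16, -15, -21], [0, 0.0, 0]], [[19, -15, -24], [0, 0.0, 0]], [[19, -15, -24], [0, 0.0, 0]], [[19, -15, -24], [0, 0.0, 0]], [[5, -15, -35], [0, 0.0, 0]], [[-19, -15, -54], [0, 0.0, 0]], [[-48, -15, -74], [0, 0.0, 0]]]
```

Call:
carry_out(targets=[[[3, -6, -3], [0, 0, 0]], [[7, -11, -9], [0, 0, 0]], [[11, -14, -15], [0, 0, 0]], [[16, -15, -21], [0, 0, 0]], [[19, -15, -24], [0, 0, 0]], [[19, -15, -24], [0, 0, 0]], [[19, -15, -24], [0, 0, 0]], [[5, -15, -35], [0, 0, 0]], [[-19, -15, -54], [0, 0, 0]], [[-48, -15, -74], [0, 0, 0]]])

```text
clock: 36.35
tcp_pos: [0.5405, 0.1267, 0.3897]
tool_rot: [0.318, 0.621, 0.649, -0.304]
contact_force: [1.2, 0.4, -0.8]
opening: 0.261
finger_force: 30.0
```

```bash
python3 chk.py; python3 - <<'E'
from h import *
p,r=quat(); a=r.apply(toff(.15)-R.from_rotvec([0,.15,0]).apply(RG.inv().apply([0,0,-.0135]))); print('steep',np.degrees(np.arcsin(-a[2]/np.linalg.norm(a))),a)
# move up and to the laying place: TCP over (.485,-.22,.40)
plan([((.50,-.20,.40),r)])
E
```

```text
36.35 [0.5405 0.1267 0.3897] rot cols [[-0.027, 0.613, -0.789], [0.999, 0.045, 0.0], [0.035, -0.789, -0.614]] q [ 0.48  0.55  1.12 -0.84  1.84  0.35] F [ 1.2  0.4 -0.8] open 24.0 ff 30.0
scene pale [(35, [5.0, -2.0]), (36, [-29.0, 42.0]), (11, [12.0, 73.0])]
scene dark [(34, [-54.0, -42.0]), (73, [29.0, -66.0])]
side pale [(41, [13.0, 71.0]), (39, [61.0, 43.0]), (40, [-34.0, 35.0]), (38, [0.0, -9.0])]
side dark [(13, [-53.0, -43.0])]
swivel [0.144 0.134] tip [-39.4  -1.6 107. ]
steep 85.08324340873716 [ 0.00227907  0.02406897 -0.28104235]
shift mm [-205.6  -55.3  251.1] turn [0. 0. 0.]
```

Call:
carry_out(targets=[[[-12, -3, 15], [0, 0, 0]], [[-40, -10, 48], [0, 0, 0]], [[-70, -18, 85], [0, 0, 0]], [[-100, -26, 122], [0, 0, 0]], [[-130, -34, 159], [0, 0, 0]], [[-160, -43, 196], [0, 0, 0]], [[-185, -50, 226], [0, 0, 0]], [[-206, -55, 251], [0, 0, 0]], [[-206, -55, 251], [0, 0, 0]], [[-206, -55, 251], [0, 0, 0]]])

```text
clock: 37.7
tcp_pos: [0.5001, -0.1995, 0.3962]
tool_rot: [0.317, 0.621, 0.649, -0.304]
contact_force: [-0.3, 0.3, -1.0]
opening: 0.26
finger_force: 30.0
```

```bash
python3 - <<'E'
from h import *
from chk import measure
st(); sw=measure(); p,r=quat()
sw=.15
a=toff(sw)-R.from_rotvec([0,sw,0]).apply(RG.inv().apply([0,0,-.0135]))
# turn making axis horizontal (slightly tip-low allowed)
from scipy.optimize import brentq
t=brentq(lambda t:(r*R.from_rotvec([0,t,0])).apply(a-0)[2]-(.006-.014)*0,0.8,1.9); rf=r*R.from_rotvec([0,t,0])
print('turn',t,'tool z',rf.as_matrix()[:,2]); 
# a is tip->grip at -.008 lower? use underside: tip z .006
for zt in(.10,.03,.006):
    tip=np.array([.484,.015,zt]); q=tip-rf.apply(toff(sw)); print(zt,q); plan([(q,rf)])
E
```

```text
37.7 [ 0.5001 -0.1995  0.3962] rot cols [[-0.027, 0.614, -0.789], [0.999, 0.045, 0.0], [0.035, -0.788, -0.614]] q [-0.09  0.25  1.56 -0.94  1.32  0.11] F [-0.3  0.3 -1. ] open 23.9 ff 30.0
scene pale [(40, [4.0, -2.0]), (36, [-31.0, 42.0]), (14, [13.0, 73.0])]
scene dark [(36, [-53.0, -42.0]), (75, [30.0, -65.0])]
side pale [(41, [12.0, 70.0]), (41, [63.0, 45.0]), (41, [-0.0, -9.0])]
side dark []
swivel [0.16  0.133] tip [ -79.9 -325.6  113.6]
turn 1.4880500977563202 tool z [-0.02522757  0.54612301 -0.83732504]
0.1 [ 0.49620012 -0.2671996   0.11349457]
shift mm [181.4  -7.5 227.2] turn [ 0.     1.488 -0.   ]
0.03 [ 0.49620012 -0.2671996   0.04349457]
shift mm [236.6  -7.4 270.2] turn [ 0.     1.488 -0.   ]
0.006 [ 0.49620012 -0.2671996   0.01949457]
shift mm [255.5  -7.4 284.9] turn [ 0.     1.488 -0.   ]
```

Call:
carry_out(targets=[[[0, 0, 0], [0, 0.16, 0]], [[0, 0, 0], [0, 0.34, 0]], [[18, 0, 22], [0, 0.52, 0]], [[40, -2, 52], [0, 0.7, 0]], [[68, -3, 88], [0, 0.88, 0]], [[98, -4, 125], [0, 1.06, 0]], [[130, -6, 165], [0, 1.24, 0]], [[158, -7, 200], [0, 1.4, 0]], [[181, -8, 227], [0, 1.46, 0]], [[181, -8, 227], [0, 1.46, 0]]])

```text
clock: 39.05
tcp_pos: [0.4943, -0.2677, 0.1105]
tool_rot: [-0.2, 0.665, 0.695, 0.187]
contact_force: [0.8, 0.2, 0.3]
opening: 0.256
finger_force: 30.0
```

```bash
python3 - <<'E'
from h import *
st(); p,r=quat()
im,d,P,m=cloud('scene'); im2,d2,P2,m2=cloud('side')
for n,im,d,P in(('scene',im,d,P),('side',im2,d2,P2)):
    rr,g,b=[im[...,i].astype(int) for i in range(3)]
    k=(d>0)&(abs(P[...,0]-.49)<.04)&(P[...,1]>-.24)&(P[...,1]<.04)&(P[...,2]>.05)&(P[...,2]<.16)&(rr<150)&(rr-b>15)
    q=P[k]
    for y in np.arange(-.2,.05,.04):
        w=q[abs(q[:,1]-y)<.02]
        if len(w)>3: print(n,round(y,2),len(w),np.median(w,0).round(3),np.percentile(w[:,2],95).round(3))
    if len(q): print('ymax',q[:,1].max())
plan([(p-[0,0,.075],r),(p-[0,0,p[2]-.0275],r)])
E
```

```text
39.05 [ 0.4943 -0.2677  0.1105] rot cols [[-0.035, 0.849, 0.527], [0.999, 0.045, -0.006], [-0.028, 0.526, -0.85]] q [-0.82  0.75  1.34  0.35  1.5  -0.97] F [0.8 0.2 0.3] open 23.5 ff 30.0
scene -0.2 94 [ 0.499 -0.201  0.099] 0.11
scene -0.16 65 [ 0.496 -0.16   0.094] 0.098
scene -0.12 68 [ 0.494 -0.119  0.094] 0.097
scene -0.08 69 [ 0.492 -0.08   0.09 ] 0.096
scene -0.04 68 [ 0.489 -0.042  0.086] 0.092
scene 0.0 53 [ 0.487 -0.002  0.083] 0.087
ymax 0.012994083680942903
side -0.12 48 [ 0.487 -0.116  0.099] 0.102
side -0.08 50 [ 0.486 -0.081  0.097] 0.1
side -0.04 48 [ 0.486 -0.035  0.09 ] 0.098
side 0.0 49 [ 0.484 -0.005  0.088] 0.09
ymax 0.01572291292605299
shift mm [-41.4  -1.9  67.8] turn [0.004 0.006 0.005]
shift mm [-45.6  -1.9  74.6] turn [0.004 0.006 0.005]
```

Call:
carry_out(targets=[[[-10, 0, 16], [0, 0.03, 0]], [[-20, 0, 33], [0, 0.03, 0]], [[-30, 0, 49], [0, 0.03, 0]], [[-36, 0, 59], [0, 0.03, 0]], [[-40, 0, 66], [0, 0.03, 0]], [[-42, 0, 70], [0, 0.03, 0]], [[-44, 0, 72], [0, 0.03, 0]], [[-45, 0, 74], [0, 0.03, 0]], [[-45, 0, 74], [0, 0.03, 0]], [[-45, 0, 74], [0, 0.03, 0]]])

```text
clock: 40.4
tcp_pos: [0.4955, -0.2681, 0.0278]
tool_rot: [-0.206, 0.662, 0.693, 0.198]
contact_force: [0.0, -1.4, 1.9]
opening: 0.257
finger_force: 30.0
```

Call:
carry_out(targets=[[[0, 0, 0], [0, 0, 0]], [[0, 0, 0], [0, 0, 0]], [[0, 0, 0], [0, 0, 0]], [[0, 0, 0], [0, 0, 0]], [[0, 0, 0], [0, 0, 0]], [[0, 0, 0], [0, 0, 0]], [[0, 0, 0], [0, 0, 0]], [[0, 0, 0], [0, 0, 0]], [[0, 0, 0], [0, 0, 0]], [[0, 0, 0], [0, 0, 0]]], gripper=60)

```text
clock: 41.65
tcp_pos: [0.4954, -0.2679, 0.0274]
tool_rot: [-0.207, 0.662, 0.693, 0.198]
contact_force: [-0.9, -0.2, -0.1]
opening: 0.652
finger_force: 0.0
```

Call:
carry_out(targets=[[[6, 0, -10], [0, 0, 0]], [[20, 0, -34], [0, 0, 0]], [[40, 0, -68], [0, 0, 0]], [[60, 0, -102], [0, 0, 0]], [[80, 0, -136], [0, 0, 0]], [[90, 0, -153], [0, 0, 0]], [[100, 0, -170], [0, 0, 0]], [[100, 0, -170], [0, 0, 0]], [[100, 0, -170], [0, 0, 0]], [[100, 0, -170], [0, 0, 0]]])

```text
clock: 42.9
tcp_pos: [0.4955, -0.2772, 0.2236]
tool_rot: [-0.208, 0.662, 0.692, 0.198]
contact_force: [0.5, 0.7, 0.0]
opening: 0.657
finger_force: 0.0
```

```bash
python3 - <<'E'
from h import *
st()
out=[]
for n in('side','scene'):
    im,d,P,m=cloud(n); out.append(im[:,:,::-1])
    rr,g,b=[im[...,i].astype(int) for i in range(3)]
    k=(d>0)&(abs(P[...,0]-.49)<.04)&(P[...,1]>-.34)&(P[...,1]<.05)&(P[...,2]>.005)&(P[...,2]<.06)&(rr-b>25)&(rr-g>10)&((rr<110)|(g<60))
    q=P[k]; print(n,'y',q[:,1].min(),q[:,1].max(),'z',np.percentile(q[:,2],[5,50,98]),'x',np.median(q[:,0]))
    D=np.hypot(P[...,0]-C[0],P[...,1]-C[1]); k=(d>0)&(D<.092)&(P[...,2]>.03)&(P[...,2]<.05)
    for t,kk in(('pale',k&(rr>130)&(rr-b>40)),('dark',k&(rr<130)&(rr-b>15))):
        N,L,s,c=cv2.connectedComponentsWithStats(kk.astype(np.uint8))
        print(t,[(int(s[i,4]),((P[L==i].mean(0)[:2]-C)*1000).round().tolist()) for i in range(1,N) if s[i,4]>6])
cv2.imwrite('pics/end.png',np.hstack([cv2.resize(out[0][80:380,180:420],(400,500)),cv2.resize(out[1][100:300,250:410],(400,500))]))
E
```

```text
42.9 [ 0.4955 -0.2772  0.2236] rot cols [[-0.037, 0.835, 0.549], [0.999, 0.045, -0.001], [-0.026, 0.549, -0.836]] q [-0.83  0.66  1.19  0.36  1.75 -0.9 ] F [0.5 0.7 0. ] open 60.3 ff 0.0
side y -0.30879567046330825 -0.12522808019338438 z [0.01570003 0.02734391 0.0326852 ] x 0.49266436741581754
pale [(42, [-34.0, 37.0])]
dark []
scene y -0.3063057088360319 -0.003547107852106657 z [0.00631475 0.01686424 0.03007195] x 0.49641440255019537
pale [(41, [4.0, -2.0]), (35, [-31.0, 43.0]), (15, [13.0, 72.0])]
dark [(33, [-54.0, -42.0]), (35, [14.0, -69.0]), (39, [46.0, -62.0])]
```

View pics/end.png

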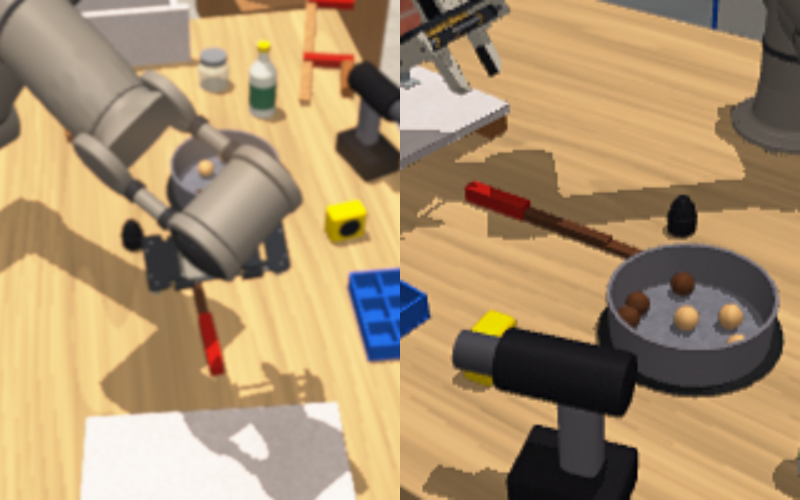

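The final picture shows the stick flat on the bench (red grip at (495,200), released), all three dark knobs and the visible pale ones in the tub, and the chuck, bottle, jar and tape measure still standing. Handing in.

```bash
python3 -c "
from plant import workorder
print(workorder.close_job())"
```

```text
the job is handed in; nothing more can be done
None
```

I handed the job in at about 43 s: the offcut is flat on the bench, both clockwise rounds are done, and the stick is laid down and released. The bystanders are still standing. The stick swivelled in the fingers in round 1, so I straightened it and finished on a smaller radius. In the last pictures three dark and three pale knobs were in the tub; the fourth pale one was hidden then, but was in the tub after the stirring. No verdict came back.

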